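# Strip a valve trim and lay out its parts

## Task

Strip the control-valve trim that stands stacked on the round stand, one part at a time from the top down: stand the brass guide bush in the round dish, stand the plug head down in the hole of the wooden holder, slip the cage over the peg until it rests on the peg's base, and lay the seat ring flat in the middle of the round lapping plate. Keep every part the same way up as it stood and set it down, do not drop it. Leave the big cast bonnet alone.

Things in the scene. Friction and masses are not known exactly. Their poses are not given: they have to be found in the camera images.
- guide_bush: Top part of the stack: brass sleeve, 42 mm outside diameter, 28 mm high, 16 mm bore, loose round the plug's stem and resting on the cage. Origin: centre of its underside, z up. The stem stands 26 mm above its top: lift straight up over 55 mm. Grip across the diameter, fingertips at least 2 mm above the origin (the cage below is wider). 0.22 kg.
- plug: Valve plug: steel head 30 mm diameter, 36 mm high, with a stem of 12 mm diameter, 60 mm long, upright on top. Origin: centre of the head's flat underside, z up along the stem. The head starts inside the cage (2 mm clearance), on the seat ring; with the bush off, the stem stands free from 42 to 96 mm above the origin. Grip the stem, lift straight up over 50 mm. 0.3 kg.
- cage: Cage: dark steel sleeve with windows, 50 mm outside diameter, 34 mm bore, 42 mm high. Origin: centre of its underside, z up. At the start its lowest 4 mm sits in the recess of the seat ring, which is wider: keep the fingertips at least 6 mm above the origin. Grip across the diameter. 0.32 kg.
- seat_ring: Bottom part: steel ring, 64 mm outside diameter, 18 mm high, 24 mm bore; a recess 54 mm diameter, 4 mm deep in its top takes the cage's foot. Origin: centre of its underside, z up. Grip across the diameter; it overhangs the neck of the stand by 4 mm all round. 0.3 kg.
- stand: Fixed round stand under the stack: foot 100 mm diameter, 10 mm high; above it a neck of 56 mm diameter up to 34 mm, with a spigot of 20 mm diameter, 8 mm high, in the seat ring's bore. Origin: centre of its underside, on the table. All parts start on its upright axis, with origins above the table: seat ring 34, cage 48, plug 48, guide bush 90 mm.
- dish: Place of the guide bush: round shallow steel dish fixed on the table, 132 mm across the rim, flat floor of about 104 mm diameter, 4 mm above the table, sloping wall 16 mm high. Origin: centre of its underside, on the table.
- plug_holder: Place of the plug: square wooden block fixed on the table, 90 x 90 x 34 mm, with a round blind hole of 48 mm diameter in the middle, 22 mm deep (floor 12 mm above the table). Origin: centre of the block's underside; x and y along its sides, z up.
- peg_stand: Place of the cage: round aluminium base fixed on the table, 90 mm diameter, 10 mm high, with an upright steel peg of 14 mm diameter in the middle, its tapered top 60 mm above the table. Origin: centre of the base's underside, z up.
- lapping_plate: Place of the seat ring: dark round lapping plate fixed on the table, 116 mm diameter, with fine cross-cut grooves in its flat top, 25 mm above the table. Origin: centre of its underside, on the table.
- bonnet: Bystander, to be left where it is: big loose cast bonnet, round flange of 104 mm diameter, 77 mm high, near the stand and the places. Origin: centre of its underside.

How it is judged:
On the way, in this order (a step that is already met when the one before it is completed fails the run):
1. guide bush standing in the dish (horizontal distance between guide_bush and dish below 0.04 m and z of guide_bush in the frame of dish between 0 and 0.009 m and angle between guide_bush's own z axis and vertical below 0.08 rad and linear speed of guide_bush below 0.02 m/s and contact force between the fingers and guide_bush below 0.05 N), for 0.2 s.
2. plug standing head down in the holder's hole (horizontal distance between plug and plug_holder below 0.014 m and z of plug in the frame of plug_holder between 0.008 and 0.017 m and angle between plug's own z axis and vertical below 0.08 rad and linear speed of plug below 0.02 m/s and contact force between the fingers and plug below 0.05 N), for 0.2 s.
3. cage over the peg, down on its base (horizontal distance between cage and peg_stand below 0.015 m and z of cage in the frame of peg_stand between 0.006 and 0.015 m and angle between cage's own z axis and vertical below 0.08 rad and linear speed of cage below 0.02 m/s and contact force between the fingers and cage below 0.05 N), for 0.2 s.
At the end, for the whole second after the job is handed in: All four parts released, at rest, upright within 0.08 rad and seated (height within 4 mm): bush on the dish floor within 40 mm of its centre, plug on the floor of the holder's hole (14 mm), cage round the peg on its base (15 mm), seat ring flat on the lapping plate (15 mm from its centre) (all of step 1 and all of step 2 and all of step 3 and horizontal distance between seat_ring and lapping_plate below 0.015 m and z of seat_ring in the frame of lapping_plate between 0.021 and 0.03 m and angle between seat_ring's own z axis and vertical below 0.08 rad and linear speed of seat_ring below 0.02 m/s and contact force between the fingers and seat_ring below 0.05 N); the robot touches nothing.
It fails at once if the bonnet is moved by more than 20 mm (distance of bonnet from where it was at the start of the episode above 0.02 m).
It fails at once if the guide bush is dropped at its place (faster than 0.6 m/s within 30 mm above it) (linear speed of guide_bush above 0.6 m/s and horizontal distance between guide_bush and dish below 0.06 m and z of guide_bush in the frame of dish below 0.034 m).
It fails at once if the plug is dropped at its place (faster than 0.6 m/s within 30 mm above it) (linear speed of plug above 0.6 m/s and horizontal distance between plug and plug_holder below 0.06 m and z of plug in the frame of plug_holder below 0.042 m).
It fails at once if the cage is dropped at its place (faster than 0.6 m/s within 30 mm above it) (linear speed of cage above 0.6 m/s and horizontal distance between cage and peg_stand below 0.06 m and z of cage in the frame of peg_stand below 0.04 m).
It fails at once if the seat ring is dropped at its place (faster than 0.6 m/s within 30 mm above it) (linear speed of seat_ring above 0.6 m/s and horizontal distance between seat_ring and lapping_plate below 0.06 m and z of seat_ring in the frame of lapping_plate below 0.055 m).
It also fails if it takes over 96 s, if anything falls off the work surface, if the arm or the gripper's body presses on something with over 40 N, if the wrist force passes 120 N, or if a joint passes its speed limit or range.

## Robot

A 7-joint arm with a two-finger parallel gripper is mounted at the origin on a cart in front of the work surface, level with it; the furniture and walls round the work are solid. World frame = base frame: x ahead of the robot, y to its left, z up, the work surface at z = 0. Lengths are in m, angles in rad, forces in N, time in s.
With the tool pointing down it reaches from about 0.4 to 0.875 m from the base axis. Payload 19.3 kg.
Tool frame: the origin (TCP) lies at the very end of the fingers, on their centre line; the grasp point (between the pads) lies 19 mm behind it; z points along the fingers, y is the direction in which the jaws open and shut (so a half turn about z gives the same grasp; the last joint's range is limited). The gripper opens to 85 mm and grips with 20 to 120 N. Pads are 22 mm wide; open, the fingers measure 114 mm over their backs; the gripper's body (76 mm by 85 mm) begins 54 mm behind the grasp point. The pads swing forward as they close: fully open they stand 13 mm farther back than shut.
Start: joints at [-1.198, 0.521, -0.036, 1.599, 0.021, 1.021, -0.113], TCP at [0.268, 0.565, 0.231] pointing down, gripper open.
Joint ranges: [-2.91, 2.91], [-0.3, 2.13], [-1.5, 1.42], [0.17, 2.43], [-1.26, 4.41], [0.16, 1.93], [-2.52, 2.52]. Speed limits (rad/s): [1.89, 1.89, 2.39, 2.39, 3.01, 3.01, 3.01].

## Interface

Orientations are given as [roll, pitch, yaw] about the fixed x, y, z axes, in that order (R = Rz(yaw) Ry(pitch) Rx(roll)).
In Python, from workcell import bot, vision, job_done gives the robot as it stands.
- The arm moves only by the tool arm_command, never from a script. Its arguments are lists of equal length, an entry for each row: "gripper": the finger opening in cm, from 0 to 8.54; "slide": the shift along the tool's x, y, z in cm, a list of three; "turn": the turn, a rotation vector about the tool's x, y, z in degrees, a list of three. A call has 1 to 5 rows; each row is the pose to reach, as a shift and turn from the pose commanded when the call began, along the tool's axes at that moment; what a row does not reach only later rows make up. A row lasts 1/8 s, in which the tool goes at most 62.5 mm and 10.7 degrees, less where a joint would pass 70% of its speed; a pose out of reach is approached as far as the arm can. A call with a gripper value outside its range is refused whole. The fingers move at their own pace and stop on an object; "force" is the grip in N (left out, the last holds). Time passes only in rows, so rows that repeat a pose let the fingers close. It gives the time, the measured TCP pose, the force and the opening at its end, in the units of the state.
- bot.observe(): the state, without advancing time (a new reading comes with each control period).
- vision.grab_frame(name): name is "scene" or "top"; returns the picture (420x560x3 uint8, blue, green, red); there is no depth.
- vision.camera_model(name): a dict with "mtx" (3x3 intrinsics, pixels), "k1" (the pictures are not rectified: a ray, as slopes to the right and down, at radius r is drawn at 1 + k1 r^2 times it, then the intrinsics apply), "T" (4x4, takes a point from camera to world coordinates). Camera axes: x right, y down, z forward; pixel columns grow to the right and rows downward; lengths in m; the calibration is good to about 2 mm. A picture is of the moment at which its call begins. camera_model takes no time and is no camera call.
- job_done(): hands the job in, once; it reports no verdict.
The state is a dict: "clock": time; "qpos": joint angles; "qd": joint speeds; "joint_efforts": joint torques, N m; "position": TCP position; "tool_rot": TCP orientation; "force": force on the tool from outside, world axes, zero at the start; "moment": the same for the moment, N m; "grip_width": finger opening in m.
Only numpy, scipy, OpenCV 4.12 (cv2) and the standard library are available. Lean on these libraries where they do the work, as an engineer would, in place of code of your own. Each camera call takes 0.05 s, during which the arm holds its last target. There are 200 camera calls.

## Working session

There is one attempt and no reset: what is moved stays moved. The work goes in short steps, Python scripts to look and compute and a tool call to move; the robot and the scene stay as the last step left them, time stands still between calls to the robot, and variables do not carry over. Pictures are saved under pics/ and viewed, about 12 in all and at most 16, crops included, and the job is handed in when it is done.

Besides the shell and the picture viewer there is one more tool, called after "Emit:" by a JSON object that holds its "api" and its "payload", one argument or row to a line. arm_command: Moves the arm, as the interface text tells. Its arguments: {"type":"object","properties":{"gripper":{"type":"array","items":{"type":"number"}},"slide":{"type":"array","items":{"type":"array","items":{"type":"number"}}},"turn":{"type":"array","items":{"type":"array","items":{"type":"number"}}},"force":{"type":"number"}},"required":["gripper","slide","turn"]}

```bash
ls; mkdir -p pics
python3 - <<'E'
from workcell import bot, vision
import cv2
print(bot.observe())
for n in("scene","top"):
    cv2.imwrite(f"pics/{n}0.png",vision.grab_frame(n)); m=vision.camera_model(n); print(n,m)
E
```

```text
pics
{'clock': 0.0, 'qpos': array([-1.19819369,  0.52203583, -0.03631327,  1.59998961,  0.02120138,
        1.02108509, -0.11280211]), 'qd': array([-1.06327234e-04,  1.82394503e-03, -1.45173129e-03,  1.55306181e-03,
       -1.54114887e-03, -9.46356427e-04,  3.87992921e-05]), 'joint_efforts': array([ 7.80618593e-04, -9.27125144e+01,  1.98032230e+00, -3.69931948e+01,
        1.78771693e-02,  8.26828385e-03,  3.27617545e-05]), 'position': array([0.26769599, 0.56440642, 0.23071888]), 'tool_rot': array([-3.14046320e+00,  8.81952836e-05,  2.69876612e+00]), 'force': array([-0.06064968, -0.43168722, -0.35798963]), 'moment': array([0.003049  , 0.01580798, 0.02417153]), 'grip_width': 0.08510791653852759}
scene {'mtx': array([[392.82496389,   0.        , 274.16611288],
       [  0.        , 392.82496389, 209.33934703],
       [  0.        ,   0.        ,   1.        ]]), 'k1': -0.07539006726291027, 'T': array([[-0.72646991, -0.46231563,  0.50843459,  0.07900735],
       [-0.68718299,  0.48378931, -0.54196628,  0.4655367 ],
       [ 0.00458427, -0.74310979, -0.66915381,  0.65037271],
       [ 0.        ,  0.        ,  0.        ,  1.        ]])}
top {'mtx': array([[517.1413589 ,   0.        , 288.20431218],
       [  0.        , 517.1413589 , 213.97804691],
       [  0.        ,   0.        ,   1.        ]]), 'k1': -0.12261207442794549, 'T': array([[ 0.01347237, -0.99116355,  0.13195953,  0.37120766],
       [-0.99990783, -0.01313283,  0.0034431 ,  0.01186178],
       [-0.00167968, -0.13199376, -0.99124912,  1.25100549],
       [ 0.        ,  0.        ,  0.        ,  1.        ]])}
```

View pics/scene0.png

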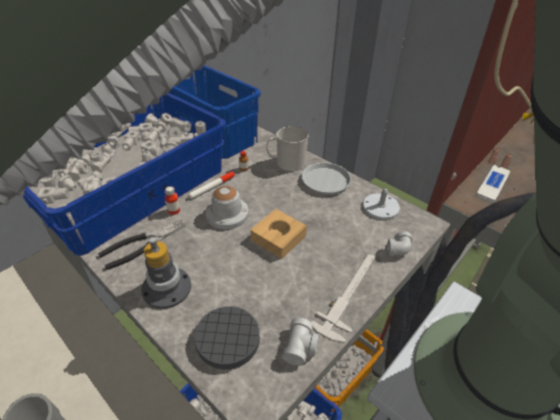

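View pics/top0.png

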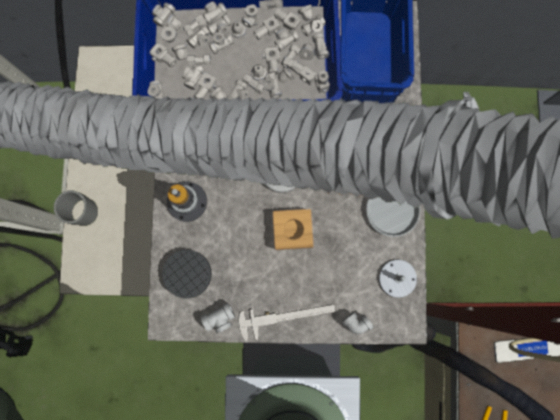

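Scene view: stack at (160,270), lapping plate (227,336), holder (279,233), dish (326,179), peg (382,203), bonnet (227,207). In the top view: stack (182,198), plate (185,273), holder (293,229), dish (392,212), peg (398,278). A duct crosses the top view. I'll enlarge both.

```bash
python3 - <<'E'
import cv2
a=cv2.imread("pics/scene0.png")[155:375,135:435]; cv2.imwrite("pics/sc1.png",cv2.resize(a,(800,587),interpolation=cv2.INTER_CUBIC))
a=cv2.imread("pics/top0.png")[160:310,145:425]; cv2.imwrite("pics/tc1.png",cv2.resize(a,(800,429),interpolation=cv2.INTER_CUBIC))
E
cat > h.py <<'E'
import numpy as np, cv2
from workcell import bot, vision
from scipy.spatial.transform import Rotation as R
def M(n):
    m=vision.camera_model(n); return m["mtx"],np.array([m["k1"],0,0,0,0.]),m["T"]
def ray(n,uv,z):
    "world point where pixel uv meets height z"
    K,d,T=M(n); p=cv2.undistortPoints(np.array([[uv]],float),K,d)[0,0]
    v=T[:3,:3]@[p[0],p[1],1]; o=T[:3,3]; return o+v*(z-o[2])/v[2]
def proj(n,P):
    K,d,T=M(n); W=np.linalg.inv(T); return cv2.projectPoints(np.array(P,float).reshape(-1,3),cv2.Rodrigues(W[:3,:3])[0],W[:3,3],K,d)[0][:,0]
def go(target,yaw=None):
    "shift in cm along tool axes and yaw turn"
    s=bot.observe(); r=R.from_euler('xyz',s["tool_rot"])
    print("t",s["clock"],"pos",s["position"].round(4),"rot",s["tool_rot"].round(4),"F",s["force"].round(1),"w",round(s["grip_width"],4))
    print("slide",(r.inv().apply(np.array(target)-s["position"])*100).round(2))
    if yaw is not None: print("turn",np.degrees((r.inv()*R.from_euler('xyz',[np.pi,0,yaw])).as_rotvec()).round(1))
E
python3 - <<'E'
from h import *
print("tcp in top",proj("top",[[.268,.565,.231]]))
E
```

```text
tcp in top [[ 14.74732433 327.59554097]]
```

View pics/sc1.png

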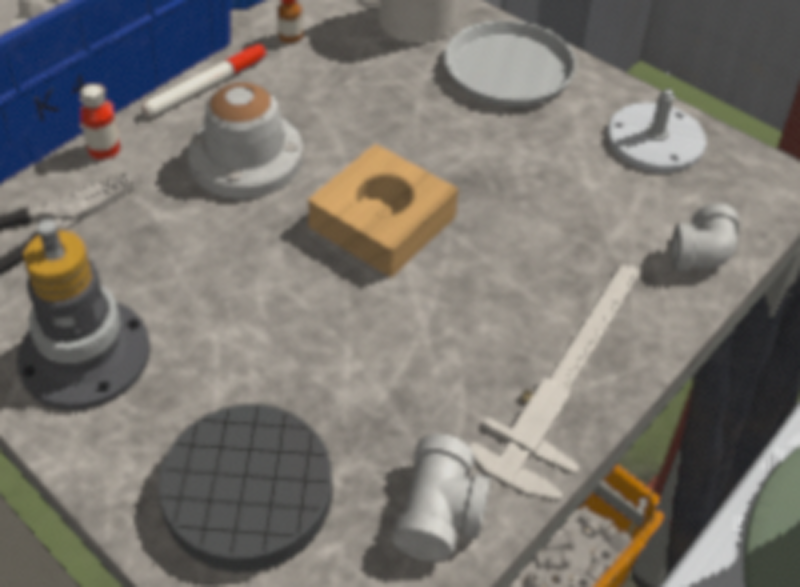

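View pics/tc1.png

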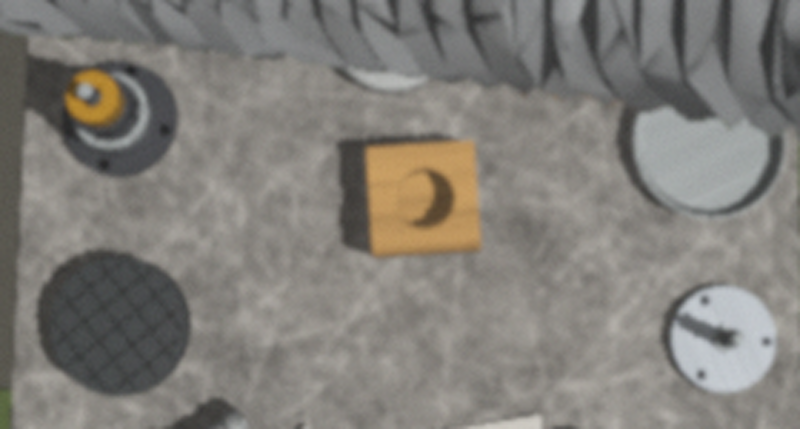

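Crop readings. Scene crop: bush top ellipse centred (57,252), plate face centred (247,477), holder hole (386,193), dish rim (508,62), peg base (657,133). Top crop: bush top (94,97), stand foot right edge (178,118), plate (118,322), holder hole (426,197), peg base (723,339), dish bottom edge (705,214).

```bash
cat > m1.py <<'E'
from h import *
from scipy.optimize import least_squares
S=lambda p:("scene",(135+p[0]*300/800-.3,155+p[1]*220/587-.3))
T=lambda p:("top",(145+p[0]*280/800-.3,160+p[1]*150/429-.3))
def circ(name,r,z,sp,tp):
    def fit(l):
        P=np.array([ray(n,uv,z)[:2] for n,uv in l])
        f=lambda c:np.hypot(*(P-c).T)-r
        s=least_squares(f,P.mean(0)); return s.x.round(4),(f(s.x)*1000).round(1)
    s=[S(p) for p in sp]; t=[T(p) for p in tp]
    print(name); 
    if s: print("  S",*fit(s))
    if t: print("  T",*fit(t))
circ("bush",.021,.118,[(25,252),(88,252),(57,231)],[(65,97),(123,97),(94,69),(94,126)])
circ("foot",.05,.01,[(20,362),(150,350),(70,405)],[(178,118),(118,177),(150,72)])
circ("plate",.058,.025,[(162,483),(332,482),(247,404),(245,550)],[(45,320),(190,322),(118,250),(118,395)])
circ("hole",.024,.034,[(358,193),(413,193),(386,173)],[(398,197),(454,197),(426,169),(426,226)])
circ("dish",.066,.016,[(442,62),(574,64),(508,22),(508,100)],[(782,150),(630,150),(705,214)])
circ("peg",.045,.01,[(608,133),(706,135),(657,102),(657,168)],[(669,339),(778,339),(723,284),(723,393)])
circ("bonnet",.052,.008,[(188,155),(302,150),(240,195)],[(390,91)])
E
python3 m1.py
```

```text
bush
  S [0.5646 0.2636] [ 0.9  0.9 -0.1]
  T [0.5644 0.2637] [2.  2.  1.6 1.6]
foot
  S [0.5645 0.2629] [-1.  -1.   0.3]
  T [0.5635 0.2651] [ 0.6 -1.  -1.2]
plate
  S [0.3903 0.2526] [-1.1 -1.3 -3.5 -3.2]
  T [0.3916 0.2573] [2.9 2.8 1.9 2. ]
hole
  S [0.4988 0.0011] [-1. -1. -0.]
  T [0.4982 0.0024] [-0.8 -0.8 -0.3 -0.3]
dish
  S [ 0.5518 -0.2359] [ 0.1  0.1 -1.6 -1.6]
  T [ 0.555  -0.2347] [ 0.1  0.1 -0. ]
peg
  S [ 0.3848 -0.2489] [1.  1.  2.5 2.5]
  T [ 0.385  -0.2492] [1.3 1.3 0.6 0.5]
bonnet
  S [0.6421 0.0336] [-0.1 -0.1 -0. ]
  T [0.6285 0.0708] [0.]
```

Run:
```python
from h import *
def d(n,uv):
    o=M(n)[2][:3,3]; a=ray(n,uv,-1)-o; return o,a/np.linalg.norm(a)
o,a=d("scene",(60,170));_,b=d("scene",(270,20)); nrm=np.cross(a,b)
for r in (115,160):
  for c,dy in((100,0),(200,10),(350,40),(450,55)):
    p,v=d("top",(c,r+dy)); t=nrm@(o-p)/(nrm@v); print(r,c,(p+v*t).round(3))
go([.5645,.2637,.22],np.arctan2(.2637,.5645))
```

```text
115 100 [0.707 0.407 0.242]
115 200 [0.657 0.18  0.334]
115 350 [ 0.572 -0.082  0.457]
115 450 [ 0.537 -0.222  0.517]
160 100 [0.59  0.365 0.331]
160 200 [0.556 0.164 0.406]
160 350 [ 0.492 -0.075  0.51 ]
160 450 [ 0.465 -0.206  0.561]
t 0.1 pos [0.2677 0.5644 0.2308] rot [-3.1406e+00  1.0000e-04  2.6988e+00] F [ 0.1 -0.2  0.6] w 0.0853
slide [-39.7  -14.46   1.1 ]
turn [-0.000e+00  1.000e-01  1.296e+02]
```

Run:
```python
import cv2,numpy as np
a=cv2.imread("pics/scene0.png")[0:220,0:320]
a=(255*(a/255.)**.5).astype(np.uint8)
cv2.imwrite("pics/hose.png",cv2.resize(a,(800,550),interpolation=cv2.INTER_CUBIC))
```

```text
(no output)
```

View pics/hose.png

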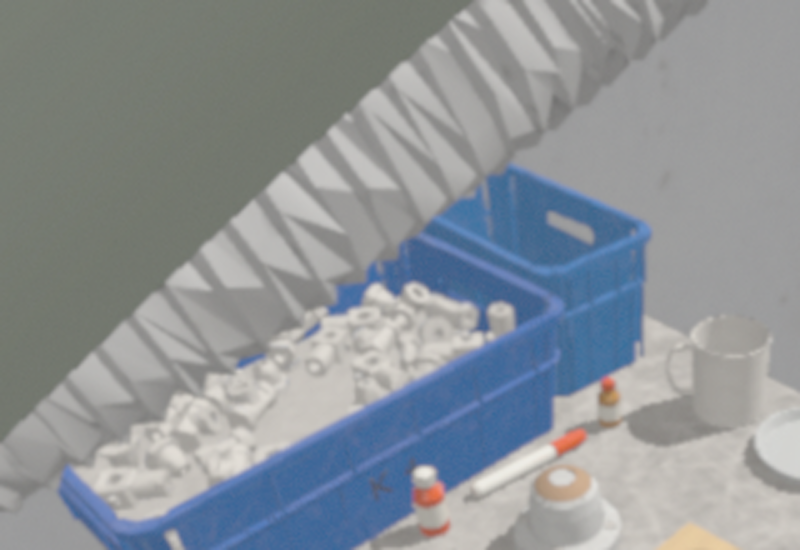

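Hose edges in the scene: lower edge (4,202)–(272,12), upper edge (0,176)–(192,0). I'll fit a straight cylinder to find its clearance.

Run:
```python
from h import *
from scipy.optimize import least_squares
E=[("scene",p,) for p in((4,202),(140,110),(272,12),(0,176),(96,88),(192,0))]+[("top",p) for p in((20,153),(150,172),(300,187),(430,200),(540,232),(20,86),(150,98),(300,97),(430,103),(540,108))]
def res(q):
    A=np.array([q[0],.4,q[1]]);B=np.array([q[2],-.3,q[3]]);u=(B-A)/np.linalg.norm(B-A);o=[]
    for n,uv in E:
        c=M(n)[2][:3,3]; v=ray(n,uv,-1)-c; w=np.cross(v,u); o.append(abs((A-c)@w)/np.linalg.norm(w)-q[4])
    return np.array(o)
for z in(.3,.5):
    s=least_squares(res,[.65,z,.6,z,.06],loss='soft_l1',f_scale=.01); print(s.x.round(3),(res(s.x)*1000).round(0))
```

```text
[0.633 0.41  0.564 0.465 0.066] [ 28.  -7. -59.  -4. -58.  -4. -11.   2.   3.   4.  37.  -4. -11.   8.
  16.  25.]Traceback (most recent call last):
  File "<stdin>", line 10, in <module>
    return func(*args, **kwargs)
    result = trf(vector_fun.fun, vector_fun.jac, x0, f0, J0, lb, ub, ftol, xtol,
                 gtol, max_nfev, x_scale, loss_function, tr_solver,
                 tr_options.copy(), verbose, callback=callback_wrapped)
    return trf_no_bounds(
        fun, jac, x0, f0, J0, ftol, xtol, gtol, max_nfev, x_scale,
        loss_function, tr_solver, tr_options, verbose, callback=callback)
    J = jac(x)
    self._update_jac()
    ~~~~~~~~~~~~~~~~^^
    self.J = self.jac_wrapped(xp_copy(self.x), f0=self.f)
             ~~~~~~~~~~~~~~~~^^^^^^^^^^^^^^^^^^^^^^^^^^^^
    J, dct = approx_derivative(
             ~~~~~~~~~~~~~~~~~^
        self.fun,
        ^^^^^^^^^
    ...<2 lines>...
        **self.finite_diff_options,
        ^^^^^^^^^^^^^^^^^^^^^^^^^^^
    )
    ^
    J, _nfev = _dense_difference(fun_wrapped, x0, f0, h,
               ~~~~~~~~~~~~~~~~~^^^^^^^^^^^^^^^^^^^^^
[... 170 characters left out ...]
^^^
    df = [f_eval - f0 for f_eval in f_evals]
                                    ^^^^^^^
    f = np.atleast_1d(self.fun(x, *self.args, **self.kwargs))
                      ~~~~~~~~^^^^^^^^^^^^^^^^^^^^^^^^^^^^^^
    return np.atleast_1d(self.fun(x))
                         ~~~~~~~~^^^
    return self.f(x, *self.args, **self.kwargs)
           ~~~~~~^^^^^^^^^^^^^^^^^^^^^^^^^^^^^^
  File "<stdin>", line 7, in res
  File "h.py", line 8, in ray
    K,d,T=M(n); p=cv2.undistortPoints(np.array([[uv]],float),K,d)[0,0]
          ~^^^
  File "h.py", line 5, in M
    m=vision.camera_model(n); return m["mtx"],np.array([m["k1"],0,0,0,0.]),m["T"]
ValueError: time passes only in moves, steps and waits
```

Run:
```python
from h import *
from scipy.optimize import least_squares
E=[("scene",p,) for p in((4,202),(60,165),(140,110),(200,65),(272,12))]+[("top",p) for p in((20,153),(150,172),(300,187),(430,200),(540,232),(20,86),(150,98),(300,97),(430,103),(540,108))]
C={n:M(n)[2][:3,3] for n in("scene","top")}
E=[(C[n],ray(n,uv,-1)-C[n]) for n,uv in E]
yy=np.linspace(-.6,.9,151)
def res(q):
    P=np.c_[q[0]+q[1]*yy+q[2]*yy**2,yy,q[3]+q[4]*yy+q[5]*yy**2]
    return np.array([np.linalg.norm(np.cross(P-c,v/np.linalg.norm(v)),axis=1).min()-q[6] for c,v in E])
for z in(.35,.5,.7):
    s=least_squares(res,[.62,0,0,z,0,0,.06],loss='soft_l1',f_scale=.005,x_scale=.1); q=s.x;print(q.round(3),s.cost,(res(q)*1000).round(0))
    for y in(.5,.26,0,-.25): print(y,q[0]+q[1]*y+q[2]*y*y,q[3]+q[4]*y+q[5]*y*y)
```

```text
[ 0.626  0.183 -0.384  0.314 -0.441  1.455  0.071] 0.000653665453602152 [  1. -51. -19.   5. -13. -24.   1.   6.  -1.  17.  -5.  -3.  17.  10.
   3.]
0.5 0.6217436826588429 0.45674880630696924
0.26 0.6477304886780186 0.2972177256998893
0 0.6260101899257139 0.31353914611984157
-0.25 0.5562117051845169 0.5147421396959252
[ 0.568  0.216 -0.063  0.532 -0.521  0.315  0.063] 0.00010404098724034245 [ 1. -1. -1. -2.  3. -2.  4. -3. -8. 12.  1. -8.  3.  1.  0.]
0.5 0.6602041376573722 0.34968031566754787
0.26 0.619985570360338 0.4174022939676683
0 0.5681961291589653 0.5317010744632277
-0.25 0.5103373268863214 0.6817498730972631
[ 0.568  0.216 -0.063  0.532 -0.521  0.315  0.063] 0.00010404098724301207 [ 1. -1. -1. -2.  3. -2.  4. -3. -8. 12.  1. -8.  3.  1.  0.]
0.5 0.6602037933443343 0.3496814333478091
0.26 0.6199859226019175 0.41740155491757275
0 0.568196258643604 0.5317010770901754
-0.25 0.5103362836191588 0.6817532890652415
```

The hose fit is good: near the stack its centre is at about x 0.62, z 0.42, radius 63 mm. A vertical wrist over the stack could touch it, so I'll lean the tool 25° back about the jaw axis. The parts stay upright this way.

```bash
cat >> h.py <<'E'
LEAN=25
def ori(phi):
    "tool orientation with wrist leaning towards world azimuth phi (deg)"
    p=np.radians(phi); s,c=np.sin(np.radians(LEAN)),np.cos(np.radians(LEAN))
    z=np.array([-np.cos(p)*s,-np.sin(p)*s,-c]); x=np.array([np.cos(p)*c,np.sin(p)*c,-s])
    return R.from_matrix(np.c_[x,np.cross(z,x),z])
def plan(grasp,phi=180,n=5):
    "grasp point -> slide/turn in tool axes"
    s=bot.observe(); r=R.from_euler('xyz',s["tool_rot"]); g=ori(phi); t=np.array(grasp)+.019*g.as_matrix()[:,2]
    a=s["position"]+r.as_matrix()[:,2]*-.019
    print("t",round(s["clock"],2),"tcp",s["position"].round(4),"grasp",a.round(4),"F",s["force"].round(1),"w",round(s["grip_width"],4),"q",s["qpos"].round(2))
    v=r.inv().apply(t-s["position"])*100; k=np.degrees((r.inv()*g).as_rotvec())
    print("slide",v.round(2),"norm",np.linalg.norm(v).round(1),"turn",k.round(1), "tilt err",np.degrees(np.arccos(np.clip(-r.as_matrix()[2,2],-1,1))).round(2))
E
python3 -c "
from h import *
plan([.42,.33,.22])
plan([.42,.40,.24])"
```

```text
t 0.1 tcp [0.2677 0.5644 0.2308] grasp [0.2677 0.5645 0.2498] F [ 0.1 -0.2  0.6] w 0.0853 q [-1.2   0.52 -0.04  1.6   0.02  1.02 -0.11]
slide [-24.53 -14.31   2.82] norm 28.5 turn [ -5.6 -24.6 -25. ] tilt err 0.06
t 0.1 tcp [0.2677 0.5644 0.2308] grasp [0.2677 0.5645 0.2498] F [ 0.1 -0.2  0.6] w 0.0853 q [-1.2   0.52 -0.04  1.6   0.02  1.02 -0.11]
slide [-21.53  -7.99   0.81] norm 23.0 turn [ -5.6 -24.6 -25. ] tilt err 0.06
```

Emit:
{"api": "arm_command", "payload": {
  "gripper": [8.5,8.5,8.5,8.5,8.5],
  "slide": [
    [-5,-3,0.6],
    [-10,-6,1.2],
    [-15,-9,1.8],
    [-20,-12,2.3],
    [-24.5,-14.3,2.8]
  ],
  "turn": [
    [-1.1,-5,-5],
    [-2.2,-10,-10],
    [-3.3,-15,-15],
    [-4.4,-20,-20],
    [-5.6,-24.6,-25]
  ],
  "force": 40
}}

```text
clock: 0.72
position: [0.4284, 0.3288, 0.2032]
tool_rot: [3.141, 0.439, -3.138]
force: [2.2, 1.1, -0.0]
grip_width: 0.0849
```

```bash
python3 -c "
from h import *
plan([.5645,.2637,.19])"
```

```text
t 0.72 tcp [0.4284 0.3288 0.2032] grasp [0.4204 0.3287 0.2204] F [ 2.2  1.1 -0. ] w 0.0849 q [-1.12  0.32  0.17  2.14  0.65  0.52  0.07]
slide [-11.73  -6.56   8.86] norm 16.1 turn [0.1 0.1 0.2] tilt err 25.13
```

Emit:
{"api": "arm_command", "payload": {
  "gripper": [8.5,8.5,8.5,8.5,8.5],
  "slide": [
    [-3,-1.7,2.2],
    [-6,-3.3,4.4],
    [-9,-5,6.6],
    [-11.7,-6.6,8.9],
    [-11.7,-6.6,8.9]
  ],
  "turn": [
    [0,0,0],
    [0,0,0],
    [0,0,0],
    [0,0,0],
    [0,0,0]
  ]
}}

```text
clock: 1.35
position: [0.5733, 0.2621, 0.1711]
tool_rot: [-3.141, 0.436, 3.139]
force: [-0.7, -0.3, 0.1]
grip_width: 0.0848
```

Run:
```python
from h import *
plan([.5645,.2637,.115])
a=vision.grab_frame("scene"); b=vision.grab_frame("top")
c=np.hstack([cv2.resize(a[60:360,60:260],(400,600)),cv2.resize(b[60:360,90:290],(400,600))]); cv2.imwrite("pics/p2.png",c)
```

```text
t 1.35 tcp [0.5733 0.2621 0.1711] grasp [0.5652 0.2621 0.1884] F [-0.7 -0.3  0.1] w 0.0848 q [-0.76  0.47  0.13  2.    0.56  0.38  0.42]
slide [3.17 0.17 6.62] norm 7.3 turn [-0.1 -0.  -0.2] tilt err 24.99
```

View pics/p2.png

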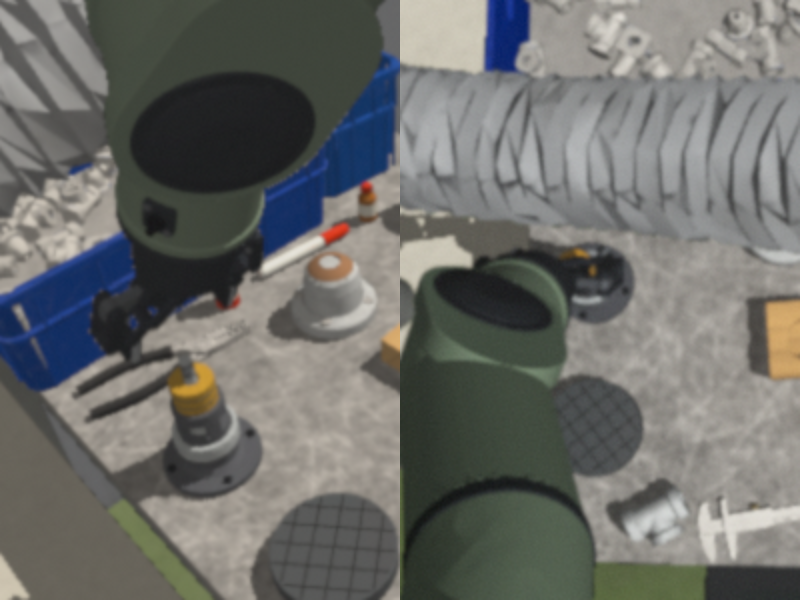

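Run:
```python
from h import *
for n,o in(("scene",(60,60,0)),("top",(90,60,400))):
    P=[[.5733,.262,.171],[.568,.307,.183],[.568,.217,.183],[.5645,.2637,.144],[.5645,.2637,.118]]
    print(n,[((p-o[:2])*2+[o[2],0]).round(0) for p in proj(n,P)])
```

```text
scene [array([175., 332.]), array([130., 352.]), array([219., 300.]), array([186., 359.]), array([192., 379.])]
top [array([567., 251.]), array([522., 253.]), array([606., 254.]), array([570., 263.]), array([575., 267.])]
```

The picture agrees with the projections: fingers straddle the stem, at crop pixels (130,350) and (219,300), and the wrist clears the hose. I'll go down and grip.

Emit:
{"api": "arm_command", "payload": {
  "gripper": [8.5,8.5,8.5,8.5,4.0],
  "slide": [
    [1,0.1,2],
    [2,0.1,4],
    [3,0.15,6],
    [3.2,0.15,6.6],
    [3.2,0.15,6.6]
  ],
  "turn": [
    [0,0,0],
    [0,0,0],
    [0,0,0],
    [0,0,0],
    [0,0,0]
  ]
}}

```text
clock: 2.08
position: [0.5702, 0.2669, 0.099]
tool_rot: [3.141, 0.437, -3.14]
force: [1.1, 0.4, 0.1]
grip_width: 0.0693
```

Emit:
{"api": "arm_command", "payload": {
  "gripper": [3.8,3.8,3.8,3.8],
  "slide": [
    [0,0,0],
    [0,0,0],
    [0,0,0],
    [0,0,0]
  ],
  "turn": [
    [0,0,0],
    [0,0,0],
    [0,0,0],
    [0,0,0]
  ]
}}

```text
clock: 2.58
position: [0.571, 0.2664, 0.1]
tool_rot: [3.139, 0.438, 3.141]
force: [-4.6, 0.2, 10.7]
grip_width: 0.0413
```

```bash
python3 -c "
from h import *
plan([.5645,.2637,.18])"
```

```text
t 2.58 tcp [0.571  0.2664 0.1   ] grasp [0.5629 0.2664 0.1172] F [-4.6  0.2 10.7] w 0.0413 q [-0.86  0.61  0.25  2.04  0.66  0.2   0.27]
slide [-2.8  -0.26 -5.62] norm 6.3 turn [ 0.1  0.1 -0. ] tilt err 25.1
```

Emit:
{"api": "arm_command", "payload": {
  "gripper": [3.8,3.8,3.8,3.8,3.8],
  "slide": [
    [-0.4,0,-0.9],
    [-1.25,0,-2.7],
    [-2.1,0,-4.5],
    [-2.85,0,-6.1],
    [-2.85,0,-6.1]
  ],
  "turn": [
    [0,0,0],
    [0,0,0],
    [0,0,0],
    [0,0,0],
    [0,0,0]
  ],
  "force": 50
}}

```text
clock: 3.2
position: [0.5712, 0.2661, 0.1679]
tool_rot: [3.138, 0.439, 3.14]
force: [-0.2, 0.1, -1.7]
grip_width: 0.0409
```

```bash
python3 -c "
from h import *
plan([.43,.12,.19],180)
f=vision.grab_frame('scene');cv2.imwrite('pics/p3.png',cv2.resize(f[180:320,60:260],(800,560)))"
```

```text
t 3.2 tcp [0.5712 0.2661 0.1679] grasp [0.5631 0.2661 0.1851] F [-0.2  0.1 -1.7] w 0.0409 q [-0.76  0.47  0.12  2.    0.59  0.38  0.39]
slide [ 11.83 -14.61  -6.14] norm 19.8 turn [ 0.1  0.1 -0.1] tilt err 25.13
```

View pics/p3.png

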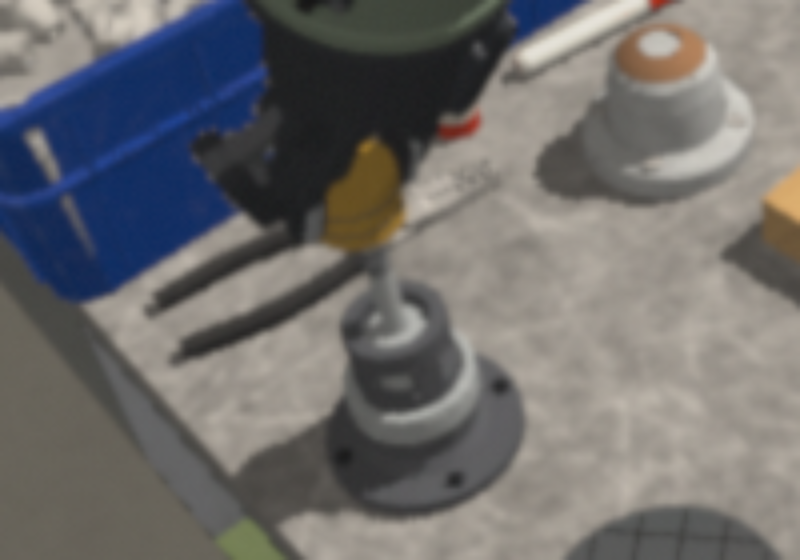

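The bush is held clear of the stem. Next I carry it around the robot side of the hose.

Emit:
{"api": "arm_command", "payload": {
  "gripper": [3.8,3.8,3.8,3.8,3.8],
  "slide": [
    [2,-1.5,-1],
    [5,-5,-2.6],
    [8,-8.5,-4.2],
    [10.5,-12,-5.5],
    [11.8,-14.6,-6.1]
  ],
  "turn": [
    [0,0,0],
    [0,0,0],
    [0,0,0],
    [0,0,0],
    [0,0,0]
  ]
}}

```text
clock: 3.88
position: [0.4381, 0.1203, 0.1718]
tool_rot: [3.14, 0.437, -3.14]
force: [14.1, -0.7, -3.7]
grip_width: 0.041
```

Emit:
{"api": "arm_command", "payload": {
  "gripper": [3.8,3.8,3.8,3.8,3.8],
  "slide": [
    [0,-5,0],
    [0,-10,0],
    [0,-15,0],
    [-0.5,-19,0.2],
    [-1,-22,0.4]
  ],
  "turn": [
    [0,0,0],
    [0,0,0],
    [0,0,0],
    [0,0,0],
    [0,0,0]
  ]
}}

```text
clock: 4.5
position: [0.4203, 0.0551, 0.1321]
tool_rot: [-3.078, 0.335, -3.103]
force: [-0.3, 0.8, -3.2]
grip_width: 0.041
```

```bash
python3 -c "
from h import *
plan([.5535,-.235,.08],180)"
```

```text
t 4.5 tcp [0.4203 0.0551 0.1321] grasp [0.414 0.056 0.15 ] F [-0.3  0.8 -3.2] w 0.041 q [ 0.03  0.31 -0.52  2.43  1.2   0.37  0.04]
slide [ -9.99 -28.78  12.68] norm 33.0 turn [-2.8 -5.8  2.2] tilt err 19.51
```

```bash
python3 -c "
from h import *
plan([.50,.0,.18],180)"
```

```text
t 4.5 tcp [0.4203 0.0551 0.1321] grasp [0.414 0.056 0.15 ] F [-0.3  0.8 -3.2] w 0.041 q [ 0.03  0.31 -0.52  2.43  1.2   0.37  0.04]
slide [-9.09 -5.84  0.29] norm 10.8 turn [-2.8 -5.8  2.2] tilt err 19.51
```

Emit:
{"api": "arm_command", "payload": {
  "gripper": [3.8,3.8],
  "slide": [
    [-3,-2,0.1],
    [-3,-2,0.1]
  ],
  "turn": [
    [-1,-2,0.7],
    [-1,-2,0.7]
  ]
}}

```text
clock: 4.75
position: [0.4503, 0.0348, 0.1425]
tool_rot: [-3.1, 0.371, -3.118]
force: [-0.6, -0.2, -2.6]
grip_width: 0.0408
```

```bash
python3 -c "
from h import *
plan([.51,.0,.18],180)"
```

```text
t 4.75 tcp [0.4503 0.0348 0.1425] grasp [0.4434 0.0354 0.1602] F [-0.6 -0.2 -2.6] w 0.0408 q [ 0.1   0.31 -0.48  2.4   1.2   0.32  0.12]
slide [-6.97 -3.61  0.69] norm 7.9 turn [-1.9 -3.7  1.3] tilt err 21.39
```

Works relative to the actual pose.

Emit:
{"api": "arm_command", "payload": {
  "gripper": [3.8,3.8,3.8],
  "slide": [
    [-3.5,-1.8,0.3],
    [-7,-3.6,0.7],
    [-7,-3.6,0.7]
  ],
  "turn": [
    [-1,-1.9,0.7],
    [-1.9,-3.7,1.3],
    [-1.9,-3.7,1.3]
  ]
}}

```text
clock: 5.12
position: [0.5188, 0.001, 0.163]
tool_rot: [3.141, 0.437, -3.14]
force: [-0.2, -0.2, -2.3]
grip_width: 0.0408
```

```bash
python3 -c "
from h import *
plan([.555,-.235,.15],180)"
```

```text
t 5.12 tcp [0.5188 0.001  0.163 ] grasp [0.5108 0.001  0.1802] F [-0.2 -0.2 -2.3] w 0.0408 q [ 0.24  0.34 -0.48  2.28  1.11  0.25  0.35]
slide [ -2.69 -23.61   4.58] norm 24.2 turn [0.1 0.  0.1] tilt err 25.02
```

Emit:
{"api": "arm_command", "payload": {
  "gripper": [3.8,3.8,3.8,3.8,3.8],
  "slide": [
    [-0.5,-4,0.8],
    [-1.1,-9,1.8],
    [-1.7,-14,2.8],
    [-2.3,-19,3.8],
    [-2.7,-23.6,4.6]
  ],
  "turn": [
    [0,0,0],
    [0,0,0],
    [0,0,0],
    [0,0,0],
    [0,0,0]
  ]
}}

```text
clock: 5.75
position: [0.5623, -0.2342, 0.132]
tool_rot: [3.14, 0.435, -3.137]
force: [0.6, 0.7, -2.7]
grip_width: 0.0408
```

```bash
python3 -c "
from h import *
plan([.555,-.235,.04],180)"
```

```text
t 5.75 tcp [ 0.5623 -0.2342  0.132 ] grasp [ 0.5543 -0.2343  0.1492] F [ 0.6  0.7 -2.7] w 0.0408 q [ 0.95  0.6  -0.75  2.04  0.87  0.31  1.15]
slide [ 4.54 -0.09  9.93] norm 10.9 turn [ 0.2 -0.1  0.2] tilt err 24.92
```

Emit:
{"api": "arm_command", "payload": {
  "gripper": [3.8,3.8,3.8,3.8,3.8],
  "slide": [
    [1.2,0,2.6],
    [2.4,0,5.2],
    [3.6,0,7.8],
    [4.5,0,9.8],
    [4.65,0,10.1]
  ],
  "turn": [
    [0,0,0],
    [0,0,0],
    [0,0,0],
    [0,0,0],
    [0,0,0]
  ]
}}

```text
clock: 6.38
position: [0.5628, -0.2317, 0.0201]
tool_rot: [3.141, 0.434, -3.135]
force: [-0.4, -0.2, -2.8]
grip_width: 0.0411
```

Emit:
{"api": "arm_command", "payload": {
  "gripper": [3.8,3.8,3.8],
  "slide": [
    [0.08,0,0.18],
    [0.17,0,0.36],
    [0.19,0,0.41]
  ],
  "turn": [
    [0,0,0],
    [0,0,0],
    [0,0,0]
  ]
}}

```text
clock: 6.75
position: [0.5634, -0.2337, 0.0176]
tool_rot: [-3.141, 0.437, -3.137]
force: [-0.4, -0.6, -2.3]
grip_width: 0.0413
```

Emit:
{"api": "arm_command", "payload": {
  "gripper": [3.8,3.8,3.8],
  "slide": [
    [0.08,0,0.18],
    [0.13,0,0.27],
    [0.13,0,0.27]
  ],
  "turn": [
    [0,0,0],
    [0,0,0],
    [0,0,0]
  ]
}}

```text
clock: 7.12
position: [0.5633, -0.2338, 0.0143]
tool_rot: [-3.141, 0.436, -3.137]
force: [-0.4, -0.1, -3.3]
grip_width: 0.0407
```

Emit:
{"api": "arm_command", "payload": {
  "gripper": [3.8,3.8],
  "slide": [
    [0.06,0,0.13],
    [0.06,0,0.13]
  ],
  "turn": [
    [0,0,0],
    [0,0,0]
  ]
}}

```text
clock: 7.38
position: [0.5635, -0.2339, 0.014]
tool_rot: [-3.14, 0.438, -3.137]
force: [-15.9, 1.2, 26.2]
grip_width: 0.0409
```

Firm contact. Releasing, then backing out and up.

Emit:
{"api": "arm_command", "payload": {
  "gripper": [4.6,5.6,6.2,6.2],
  "slide": [
    [0,0,0],
    [0,0,0],
    [0,0,0],
    [0,0,0]
  ],
  "turn": [
    [0,0,0],
    [0,0,0],
    [0,0,0],
    [0,0,0]
  ]
}}

```text
clock: 7.88
position: [0.5634, -0.2338, 0.0128]
tool_rot: [-3.141, 0.436, -3.137]
force: [0.2, 0.4, -1.1]
grip_width: 0.0618
```

Emit:
{"api": "arm_command", "payload": {
  "gripper": [6.2,6.2,6.2,6.2,6.2],
  "slide": [
    [-0.4,0,-0.9],
    [-1.7,0,-3.6],
    [-3.4,0,-7.2],
    [-4.7,0,-10],
    [-6,0,-13]
  ],
  "turn": [
    [0,0,0],
    [0,0,0],
    [0,0,0],
    [0,0,0],
    [0,0,0]
  ]
}}

```text
clock: 8.5
position: [0.563, -0.2332, 0.1581]
tool_rot: [-3.141, 0.437, -3.136]
force: [0.1, -2.2, -0.3]
grip_width: 0.0622
```

```bash
python3 -c "
from h import *
plan([.51,.0,.2],180)
f=vision.grab_frame('scene');cv2.imwrite('pics/p4.png',cv2.resize(f[120:260,240:440],(800,560)))"
```

```text
t 8.5 tcp [ 0.563  -0.2332  0.1581] grasp [ 0.555  -0.2332  0.1753] F [ 0.1 -2.2 -0.3] w 0.0622 q [ 1.04  0.6  -0.89  2.02  0.87  0.4   1.16]
slide [ 2.91 23.34 -4.09] norm 23.9 turn [0.1 0.  0.3] tilt err 25.05
```

View pics/p4.png

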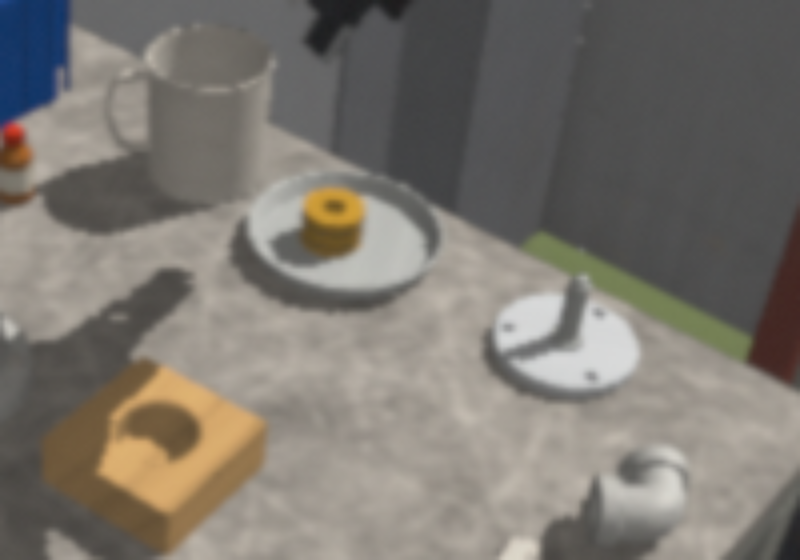

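The bush stands upright in the dish, base at crop (332,245). Next, the plug.

Emit:
{"api": "arm_command", "payload": {
  "gripper": [6.2,6.2,6.2,6.2,6.2],
  "slide": [
    [0.6,4.7,-0.8],
    [1.2,9.4,-1.6],
    [1.8,14,-2.4],
    [2.4,19,-3.2],
    [2.9,23.4,-4.1]
  ],
  "turn": [
    [0,0,0],
    [0,0,0],
    [0,0,0],
    [0,0,0],
    [0,0,0]
  ]
}}

```text
clock: 9.18
position: [0.5177, 0.0019, 0.1812]
tool_rot: [-3.141, 0.437, -3.136]
force: [0.8, 0.1, -0.2]
grip_width: 0.062
```

```bash
python3 -c "
from h import *
print(ray('scene',(323,181.2),.004))
plan([.5645,.2655,.195],180)"
```

```text
[ 0.55296649 -0.23017758  0.004     ]
t 9.18 tcp [0.5177 0.0019 0.1812] grasp [0.5097 0.0018 0.1984] F [ 0.8  0.1 -0.2] w 0.062 q [ 0.45  0.34 -0.72  2.26  1.06  0.35  0.42]
slide [-4.95 26.34  2.67] norm 26.9 turn [0.1 0.  0.3] tilt err 25.05
```

Emit:
{"api": "arm_command", "payload": {
  "gripper": [6,6,6,6,6],
  "slide": [
    [-1,5.3,0.5],
    [-2,10.6,1.1],
    [-3,16,1.6],
    [-4,21.3,2.1],
    [-4.9,26.3,2.7]
  ],
  "turn": [
    [0,0,0],
    [0,0,0],
    [0,0,0],
    [0,0,0],
    [0,0,0.3]
  ]
}}

```text
clock: 9.8
position: [0.5729, 0.2653, 0.1769]
tool_rot: [3.14, 0.437, 3.14]
force: [0.8, -1.2, 0.6]
grip_width: 0.0598
```

```bash
python3 -c "
from h import *
plan([.5645,.2655,.121],180)"
```

```text
t 9.8 tcp [0.5729 0.2653 0.1769] grasp [0.5649 0.2653 0.1941] F [ 0.8 -1.2  0.6] w 0.0598 q [-0.11  0.55 -0.74  1.96  1.11  0.73 -0.  ]
slide [3.13 0.01 6.61] norm 7.3 turn [ 0.1  0.  -0.1] tilt err 25.02
```

Emit:
{"api": "arm_command", "payload": {
  "gripper": [5,4,4,3,3],
  "slide": [
    [1,0,2],
    [2,0,4],
    [3,0,6],
    [3.1,0,6.6],
    [3.1,0,6.6]
  ],
  "turn": [
    [0,0,0],
    [0,0,0],
    [0,0,0],
    [0,0,0],
    [0,0,0]
  ]
}}

```text
clock: 10.42
position: [0.5728, 0.2636, 0.1042]
tool_rot: [3.14, 0.436, 3.14]
force: [-0.1, -0.1, 0.4]
grip_width: 0.0301
```

Emit:
{"api": "arm_command", "payload": {
  "gripper": [2,1.2,0.9,0.9,0.9],
  "slide": [
    [0,0,0],
    [0,0,0],
    [0,0,0],
    [0,0,0],
    [0,0,0]
  ],
  "turn": [
    [0,0,0],
    [0,0,0],
    [0,0,0],
    [0,0,0],
    [0,0,0]
  ]
}}

```text
clock: 11.05
position: [0.573, 0.2638, 0.1048]
tool_rot: [3.139, 0.438, 3.14]
force: [-1.4, 0.5, 6.7]
grip_width: 0.0105
```

```bash
python3 -c "
from h import *
plan([.5645,.2655,.19],180)"
```

```text
t 11.05 tcp [0.573  0.2638 0.1048] grasp [0.565  0.2638 0.122 ] F [-1.4  0.5  6.7] w 0.0105 q [-0.18  0.65 -0.65  2.    1.33  0.66 -0.22]
slide [-2.83  0.18 -6.18] norm 6.8 turn [ 0.1  0.1 -0.1] tilt err 25.08
```

Emit:
{"api": "arm_command", "payload": {
  "gripper": [0.9,0.9,0.9,0.9,0.9],
  "slide": [
    [-0.4,0,-0.9],
    [-1.25,0,-2.7],
    [-2.1,0,-4.5],
    [-2.9,0,-6.2],
    [-2.9,0,-6.2]
  ],
  "turn": [
    [0,0,0],
    [0,0,0],
    [0,0,0],
    [0,0,0],
    [0,0,0]
  ]
}}

```text
clock: 11.68
position: [0.5731, 0.2633, 0.1738]
tool_rot: [3.139, 0.438, 3.139]
force: [0.3, 0.2, -4.0]
grip_width: 0.0104
```

```bash
python3 -c "
from h import *
plan([.51,.0018,.185],180)
f=vision.grab_frame('scene');cv2.imwrite('pics/p5.png',cv2.resize(f[180:320,60:260],(800,560)))"
```

```text
t 11.68 tcp [0.5731 0.2633 0.1738] grasp [0.5651 0.2633 0.1911] F [ 0.3  0.2 -4. ] w 0.0104 q [-0.12  0.55 -0.73  1.96  1.12  0.72 -0.01]
slide [  5.2  -26.16  -1.84] norm 26.7 turn [ 0.1  0.1 -0.1] tilt err 25.1
```

View pics/p5.png

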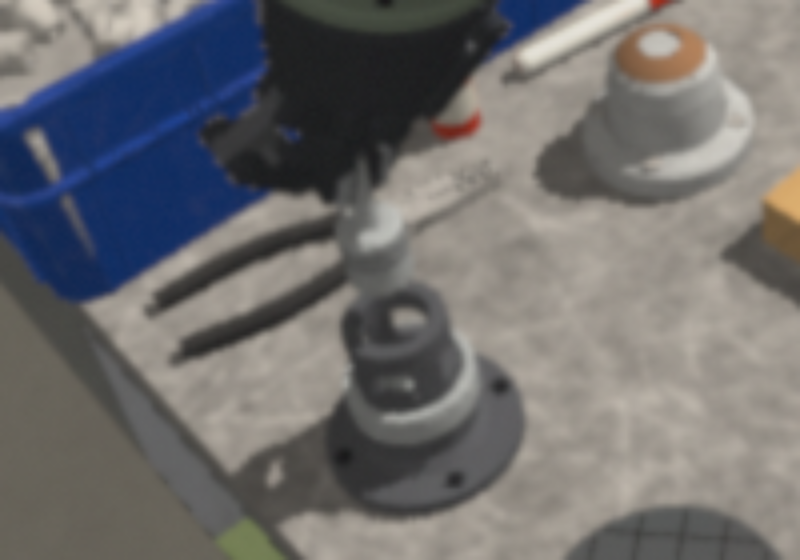

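The plug is free of the cage. On to the holder.

Emit:
{"api": "arm_command", "payload": {
  "gripper": [0.9,0.9,0.9,0.9,0.9],
  "slide": [
    [1,-5.3,-0.3],
    [2.1,-10.6,-0.7],
    [3.1,-16,-1.1],
    [4.1,-21.3,-1.5],
    [5.2,-26.2,-1.9]
  ],
  "turn": [
    [0,0,0],
    [0,0,0],
    [0,0,0],
    [0,0,0],
    [0,0,0]
  ]
}}

```text
clock: 12.35
position: [0.5163, -0.0005, 0.1665]
tool_rot: [3.14, 0.435, 3.14]
force: [0.6, -0.1, -3.5]
grip_width: 0.0106
```

```bash
python3 -c "
from h import *
plan([.4985,.0018,.13],180)
plan([.4985,.0018,.13],220)"
```

```text
t 12.35 tcp [ 5.163e-01 -5.000e-04  1.665e-01] grasp [ 5.083e-01 -5.000e-04  1.838e-01] F [ 0.6 -0.1 -3.5] w 0.0106 q [ 0.4   0.36 -0.66  2.28  1.16  0.32  0.32]
slide [3.15 0.22 4.46] norm 5.5 turn [ 0.1 -0.1 -0.1] tilt err 24.94
t 12.35 tcp [ 5.163e-01 -5.000e-04  1.665e-01] grasp [ 5.083e-01 -5.000e-04  1.838e-01] F [ 0.6 -0.1 -3.5] w 0.0106 q [ 0.4   0.36 -0.66  2.28  1.16  0.32  0.32]
slide [3.32 0.74 4.38] norm 5.6 turn [-16.8  -0.  -36.3] tilt err 24.94
```

I'll turn the lean sideways to 220° to stay off the joint limits.

Emit:
{"api": "arm_command", "payload": {
  "gripper": [0.9,0.9,0.9,0.9,0.9],
  "slide": [
    [0.8,0.2,1.1],
    [1.6,0.4,2.2],
    [2.5,0.6,3.3],
    [3.3,0.75,4.4],
    [3.3,0.75,4.4]
  ],
  "turn": [
    [-4.2,0,-9.1],
    [-8.4,0,-18.2],
    [-12.6,0,-27.3],
    [-16.8,0,-36.3],
    [-16.8,0,-36.3]
  ]
}}

```text
clock: 12.98
position: [0.5054, 0.0082, 0.112]
tool_rot: [3.137, 0.437, -2.448]
force: [-0.1, 0.7, -2.9]
grip_width: 0.0106
```

Run:
```python
from h import *
plan([.4985,.0018,.092],220)
a=vision.grab_frame("scene"); b=vision.grab_frame("top")
c=np.hstack([cv2.resize(a[160:280,220:340],(400,400)),cv2.resize(b[170:290,230:350],(400,400))]); cv2.imwrite("pics/p6.png",c)
for n,o in(("scene",(220,160,0)),("top",(230,170,400))):
    print(n,[((p-o[:2])*400/120+[o[2],0]).round(0) for p in proj(n,[[.4985,.0018,.034],[.4985,.0018,.056]])])
```

```text
t 12.97 tcp [0.5054 0.0082 0.112 ] grasp [0.4993 0.003  0.1292] F [-0.1  0.7 -2.9] w 0.0106 q [ 0.84  0.66 -1.03  2.23  1.04  0.32  1.31]
slide [ 1.7  -0.06  3.31] norm 3.7 turn [ 0.1  0.  -0.2] tilt err 25.02
scene [array([197., 224.]), array([198., 200.])]
top [array([613., 195.]), array([614., 192.])]
```

View pics/p6.png

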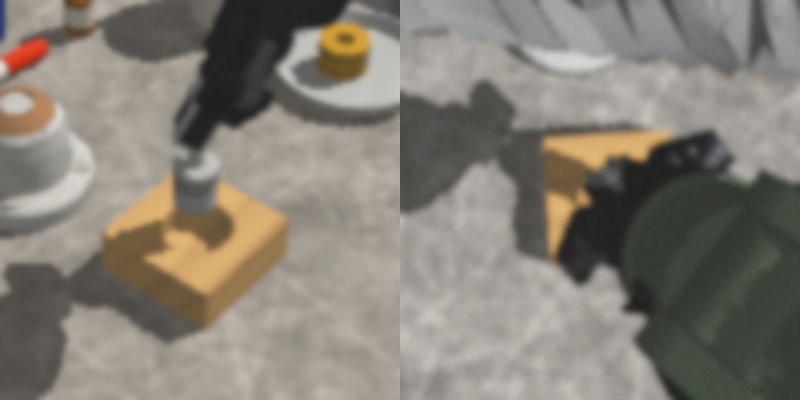

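Plug head bottom at crop (195,205), which matches the hole axis prediction (198,200). Lowering.

Emit:
{"api": "arm_command", "payload": {
  "gripper": [0.9,0.9,0.9,0.9,0.9],
  "slide": [
    [0.4,0,0.8],
    [0.9,0,1.7],
    [1.3,0,2.5],
    [1.7,0,3.3],
    [1.75,0,3.4]
  ],
  "turn": [
    [0,0,0],
    [0,0,0],
    [0,0,0],
    [0,0,0],
    [0,0,0]
  ]
}}

```text
clock: 13.7
position: [0.5049, 0.0087, 0.0756]
tool_rot: [-3.14, 0.436, -2.444]
force: [0.2, 0.5, -3.3]
grip_width: 0.0106
```

Run:
```python
from h import *
plan([.4985,.0018,.086],220)
```

```text
t 13.7 tcp [0.5049 0.0087 0.0756] grasp [0.4987 0.0036 0.0928] F [ 0.2  0.5 -3.3] w 0.0106 q [ 0.71  0.68 -0.85  2.26  1.31  0.2   1.07]
slide [ 0.41 -0.12  0.56] norm 0.7 turn [-0.1 -0.  -0. ] tilt err 24.99
```

Emit:
{"api": "arm_command", "payload": {
  "gripper": [0.9,0.9,0.9],
  "slide": [
    [0.1,-0.05,0.2],
    [0.2,-0.1,0.45],
    [0.2,-0.1,0.45]
  ],
  "turn": [
    [0,0,0],
    [0,0,0],
    [0,0,0]
  ]
}}

```text
clock: 14.08
position: [0.5057, 0.0072, 0.0703]
tool_rot: [-3.141, 0.437, -2.444]
force: [0.1, 1.0, -3.0]
grip_width: 0.0105
```

Emit:
{"api": "arm_command", "payload": {
  "gripper": [0.9,0.9],
  "slide": [
    [0.07,0,0.15],
    [0.07,0,0.15]
  ],
  "turn": [
    [0,0,0],
    [0,0,0]
  ]
}}

```text
clock: 14.32
position: [0.506, 0.0073, 0.0688]
tool_rot: [-3.141, 0.438, -2.444]
force: [-1.6, -1.1, 4.1]
grip_width: 0.0107
```

Emit:
{"api": "arm_command", "payload": {
  "gripper": [1.2,1.8,2.5,2.5],
  "slide": [
    [0,0,0],
    [0,0,0],
    [0,0,0],
    [0,0,0]
  ],
  "turn": [
    [0,0,0],
    [0,0,0],
    [0,0,0],
    [0,0,0]
  ]
}}

```text
clock: 14.82
position: [0.5058, 0.0073, 0.0687]
tool_rot: [-3.141, 0.437, -2.444]
force: [-0.2, 0.8, 0.6]
grip_width: 0.0251
```

Emit:
{"api": "arm_command", "payload": {
  "gripper": [2.5,2.5,2.5,2.5,3.5],
  "slide": [
    [-0.4,0,-0.9],
    [-1.7,0,-3.6],
    [-3.4,0,-7.2],
    [-4.2,0,-9],
    [-4.7,0,-10]
  ],
  "turn": [
    [0,0,0],
    [0,0,0],
    [0,0,0],
    [0,0,0],
    [0,0,0]
  ]
}}

```text
clock: 15.45
position: [0.5061, 0.0072, 0.1801]
tool_rot: [-3.14, 0.437, -2.444]
force: [0.9, -0.5, -0.5]
grip_width: 0.0346
```

```bash
python3 -c "
from h import *
plan([.53,.09,.185],180)
f=vision.grab_frame('scene');cv2.imwrite('pics/p7.png',cv2.resize(f[160:300,120:320],(800,560)))"
```

```text
t 15.45 tcp [0.5061 0.0072 0.1801] grasp [0.4999 0.002  0.1973] F [ 0.9 -0.5 -0.5] w 0.0346 q [ 1.02  0.62 -1.28  2.18  0.8   0.49  1.52]
slide [-6.52  4.3   4.4 ] norm 9.0 turn [16.8  0.1 36.2] tilt err 25.07
```

View pics/p7.png

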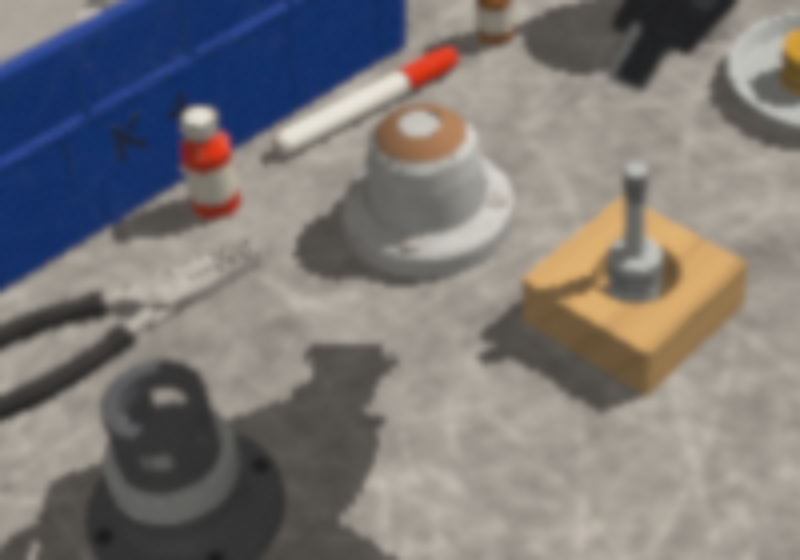

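The plug stands upright in the hole (stem top at crop (636,168)). Next, the cage.

Emit:
{"api": "arm_command", "payload": {
  "gripper": [5,7,7,7,7],
  "slide": [
    [-1.6,1,1],
    [-3.2,2.1,2.1],
    [-4.9,3.2,3.2],
    [-6.5,4.3,4.4],
    [-6.5,4.3,4.4]
  ],
  "turn": [
    [4.2,0,9],
    [8.4,0,18.1],
    [12.6,0,27.1],
    [16.8,0,36.2],
    [16.8,0,36.2]
  ]
}}

```text
clock: 16.12
position: [0.5357, 0.0863, 0.1656]
tool_rot: [-3.14, 0.425, -3.045]
force: [-0.8, 0.2, -0.1]
grip_width: 0.0701
```

```bash
python3 -c "
from h import *
plan([.5645,.265,.14],180)"
```

```text
t 16.12 tcp [0.5357 0.0863 0.1656] grasp [0.5279 0.0856 0.1829] F [-0.8  0.2 -0.1] w 0.0701 q [ 0.21  0.4  -0.65  2.21  1.11  0.39  0.3 ]
slide [-3.14 17.44  6.09] norm 18.7 turn [ 2.2 -0.6  5. ] tilt err 24.37
```

Emit:
{"api": "arm_command", "payload": {
  "gripper": [7,7,7,7,7],
  "slide": [
    [-0.8,4.4,1.5],
    [-1.6,8.7,3],
    [-2.4,13.1,4.6],
    [-3.1,17.4,6.1],
    [-3.1,17.4,6.1]
  ],
  "turn": [
    [0.6,0,1.2],
    [1.1,-0.3,2.5],
    [1.7,-0.5,3.7],
    [2.2,-0.6,5],
    [2.2,-0.6,5]
  ]
}}

```text
clock: 16.75
position: [0.5704, 0.268, 0.1213]
tool_rot: [3.14, 0.434, -3.134]
force: [-0.3, -0.5, -0.7]
grip_width: 0.0701
```

```bash
python3 -c "
from h import *
plan([.5645,.265,.08],180)"
```

```text
t 16.75 tcp [0.5704 0.268  0.1213] grasp [0.5624 0.2679 0.1385] F [-0.3 -0.5 -0.7] w 0.0701 q [-0.22  0.61 -0.61  2.    1.24  0.63 -0.15]
slide [ 2.26 -0.31  5.4 ] norm 5.9 turn [ 0.3 -0.2  0.4] tilt err 24.85
```

Emit:
{"api": "arm_command", "payload": {
  "gripper": [7,7,7,7,7],
  "slide": [
    [0.6,-0.2,1.4],
    [1.2,-0.3,2.8],
    [1.8,-0.3,4.2],
    [2.25,-0.3,5.4],
    [2.25,-0.3,5.4]
  ],
  "turn": [
    [0.3,0,0.4],
    [0.3,-0.2,0.4],
    [0.3,-0.2,0.4],
    [0.3,-0.2,0.4],
    [0.3,-0.2,0.4]
  ]
}}

```text
clock: 17.38
position: [0.5733, 0.26, 0.0632]
tool_rot: [-3.138, 0.437, 3.138]
force: [-0.3, -0.1, 0.6]
grip_width: 0.0699
```

Emit:
{"api": "arm_command", "payload": {
  "gripper": [6,5.2,4.7,4.7,4.7],
  "slide": [
    [0,0,0],
    [0,0,0],
    [0,0,0],
    [0,0,0],
    [0,0,0]
  ],
  "turn": [
    [0,0,0],
    [0,0,0],
    [0,0,0],
    [0,0,0],
    [0,0,0]
  ]
}}

```text
clock: 18.0
position: [0.5739, 0.2616, 0.065]
tool_rot: [-3.141, 0.44, 3.138]
force: [-4.1, 0.9, 7.8]
grip_width: 0.0472
```

```bash
python3 -c "
from h import *
plan([.5645,.265,.15],180)"
```

```text
t 18.0 tcp [0.5739 0.2616 0.065 ] grasp [0.5658 0.2617 0.0822] F [-4.1  0.9  7.8] w 0.0472 q [-0.26  0.7  -0.54  2.02  1.44  0.6  -0.35]
slide [-2.76  0.33 -6.19] norm 6.8 turn [-0.1  0.2 -0.2] tilt err 25.19
```

Emit:
{"api": "arm_command", "payload": {
  "gripper": [4.4,4.4],
  "slide": [
    [0,0,0],
    [0,0,0]
  ],
  "turn": [
    [0,0,0],
    [0,0,0]
  ]
}}

```text
clock: 18.25
position: [0.5738, 0.2616, 0.0651]
tool_rot: [-3.141, 0.44, 3.138]
force: [-5.6, 1.4, 11.7]
grip_width: 0.0472
```

Emit:
{"api": "arm_command", "payload": {
  "gripper": [4.4,4.4,4.4],
  "slide": [
    [-0.2,0,-0.4],
    [-0.6,0,-1.4],
    [-0.6,0,-1.4]
  ],
  "turn": [
    [0,0,0],
    [0,0,0],
    [0,0,0]
  ]
}}

```text
clock: 18.62
position: [0.5736, 0.2608, 0.0803]
tool_rot: [-3.14, 0.44, 3.137]
force: [-0.4, -0.1, -2.5]
grip_width: 0.0472
```

The cage is lifted (−2.5 N, width steady). I'll lift further and travel.

```bash
python3 -c "
from h import *
plan([.565,.261,.16],180)"
```

```text
t 18.62 tcp [0.5736 0.2608 0.0803] grasp [0.5655 0.2609 0.0975] F [-0.4 -0.1 -2.5] w 0.0472 q [-0.25  0.68 -0.55  2.02  1.39  0.6  -0.3 ]
slide [-2.6   0.01 -5.67] norm 6.2 turn [-0.2  0.2 -0.2] tilt err 25.2
```

Emit:
{"api": "arm_command", "payload": {
  "gripper": [4.4,4.4,4.4],
  "slide": [
    [-0.9,0,-2],
    [-2.1,0,-4.5],
    [-3.4,0,-7.2]
  ],
  "turn": [
    [0,0,0],
    [0,0,0],
    [0,0,0]
  ]
}}

```text
clock: 19.0
position: [0.5732, 0.2607, 0.1595]
tool_rot: [-3.139, 0.438, 3.138]
force: [-0.2, 0.5, -3.1]
grip_width: 0.0472
```

```bash
python3 -c "
from h import *
plan([.515,.0,.185],180)"
```

```text
t 19.0 tcp [0.5732 0.2607 0.1595] grasp [0.5651 0.2608 0.1767] F [-0.2  0.5 -3.1] w 0.0472 q [-0.19  0.55 -0.63  1.98  1.12  0.67 -0.03]
slide [  4.11 -26.1   -2.76] norm 26.6 turn [-0.3  0.1 -0.2] tilt err 25.1
```

Emit:
{"api": "arm_command", "payload": {
  "gripper": [4.4,4.4,4.4,4.4,4.4],
  "slide": [
    [0.8,-5.2,-0.5],
    [1.6,-10.4,-1.1],
    [2.5,-15.6,-1.7],
    [3.3,-20.8,-2.2],
    [4.1,-26.1,-2.8]
  ],
  "turn": [
    [0,0,0],
    [0,0,0],
    [0,0,0],
    [0,0,0],
    [0,0,0]
  ]
}}

```text
clock: 19.62
position: [0.5226, -0.0014, 0.1676]
tool_rot: [-3.139, 0.439, 3.138]
force: [0.5, -0.0, -3.7]
grip_width: 0.0467
```

```bash
python3 -c "
from h import *
plan([.51,-.20,.165],180)"
```

```text
t 19.62 tcp [ 0.5226 -0.0014  0.1676] grasp [ 0.5145 -0.0013  0.1847] F [ 0.5 -0.  -3.7] w 0.0467 q [ 0.32  0.35 -0.57  2.27  1.12  0.3   0.35]
slide [  1.2  -19.85   1.68] norm 20.0 turn [-0.2  0.2 -0.2] tilt err 25.15
```

Emit:
{"api": "arm_command", "payload": {
  "gripper": [4.4,4.4,4.4,4.4],
  "slide": [
    [0.3,-5,0.4],
    [0.6,-10,0.8],
    [0.9,-15,1.3],
    [1.2,-19.8,1.7]
  ],
  "turn": [
    [0,0,0],
    [0,0,0],
    [0,0,0],
    [0,0,0]
  ]
}}

```text
clock: 20.12
position: [0.5183, -0.1995, 0.1472]
tool_rot: [-3.139, 0.439, 3.138]
force: [1.3, 0.4, -4.7]
grip_width: 0.0476
```

```bash
python3 -c "
from h import *
plan([.48,-.225,.15],130)"
```

```text
t 20.12 tcp [ 0.5183 -0.1995  0.1472] grasp [ 0.5102 -0.1995  0.1644] F [ 1.3  0.4 -4.7] w 0.0476 q [ 0.94  0.5  -0.75  2.17  0.92  0.26  1.03]
slide [ 3.6  -3.17 -0.08] norm 4.8 turn [20.9  0.2 45.1] tilt err 25.13
```

Emit:
{"api": "arm_command", "payload": {
  "gripper": [4.4,4.4,4.4,4.4,4.4],
  "slide": [
    [0.7,-0.6,0],
    [1.4,-1.3,0],
    [2.2,-1.9,0],
    [2.9,-2.5,0],
    [3.6,-3.2,0]
  ],
  "turn": [
    [4.2,0,9],
    [8.4,0,18],
    [12.5,0.1,27],
    [16.7,0.1,36],
    [20.9,0.2,45.1]
  ]
}}

```text
clock: 20.75
position: [0.4855, -0.2298, 0.1323]
tool_rot: [-3.141, 0.437, 2.361]
force: [0.8, 0.7, -3.8]
grip_width: 0.047
```

```bash
python3 -c "
from h import *
plan([.386,-.249,.12],85)"
```

```text
t 20.75 tcp [ 0.4855 -0.2298  0.1323] grasp [ 0.4798 -0.2242  0.1495] F [ 0.8  0.7 -3.8] w 0.047 q [ 0.32  0.42 -0.17  2.25  1.25  0.33 -0.2 ]
slide [ 5.97 -8.98  0.48] norm 10.8 turn [21.2  0.  45.5] tilt err 25.01
```

Emit:
{"api": "arm_command", "payload": {
  "gripper": [4.4,4.4,4.4,4.4,4.4],
  "slide": [
    [1.2,-1.8,0.1],
    [2.4,-3.6,0.2],
    [3.6,-5.4,0.3],
    [4.8,-7.2,0.4],
    [6,-9,0.5]
  ],
  "turn": [
    [4.2,0,9.1],
    [8.5,0,18.2],
    [12.7,0,27.3],
    [17,0,36.4],
    [21.2,0,45.5]
  ]
}}

```text
clock: 21.38
position: [0.3851, -0.2571, 0.1021]
tool_rot: [-3.141, 0.436, 1.485]
force: [-0.2, 0.6, -4.0]
grip_width: 0.0472
```

Emit:
{"api": "arm_command", "payload": {
  "gripper": [4.4],
  "slide": [
    [0,0,0]
  ],
  "turn": [
    [0,0,0]
  ]
}}

```text
clock: 21.5
position: [0.3855, -0.2574, 0.102]
tool_rot: [-3.141, 0.435, 1.491]
force: [0.3, 0.4, -2.9]
grip_width: 0.0474
```

Run:
```python
from h import *
plan([.385,-.249,.105],85)
a=vision.grab_frame("scene"); b=vision.grab_frame("top")
c=np.hstack([cv2.resize(a[140:260,320:440],(400,400)),cv2.resize(b[220:340,340:460],(400,400))]); cv2.imwrite("pics/p8.png",c)
```

```text
t 21.5 tcp [ 0.3855 -0.2574  0.102 ] grasp [ 0.3861 -0.2494  0.1192] F [ 0.3  0.4 -2.9] w 0.0474 q [ 0.22  0.49 -0.09  2.26  0.96  0.59 -0.8 ]
slide [ 0.62 -0.12  1.27] norm 1.4 turn [ 0.1 -0.1  0.4] tilt err 24.95
```

View pics/p8.png

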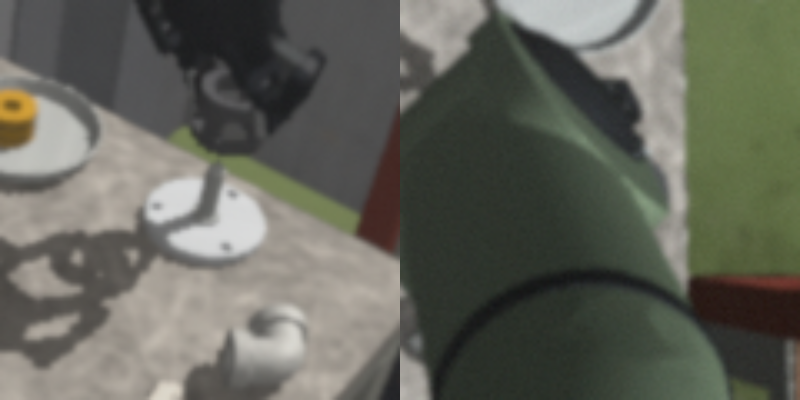

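The cage is upright above the peg: its centreline is near column 227 and the peg top is at (215,168) in the crop. I'll check by projection.

Run:
```python
from h import *
P=[[.386,-.249,.085],[.386,-.249,.127],[.386,-.249,.06],[.386,-.249,.01]]
print(((proj("scene",P)-[320,140])*400/120).round(0))
```

```text
[[222. 136.]
 [233.  88.]
 [215. 163.]
 [202. 215.]]
```

Emit:
{"api": "arm_command", "payload": {
  "gripper": [4.4,4.4,4.4,4.4,4.4],
  "slide": [
    [0.6,-0.1,1.2],
    [1.2,-0.1,2.5],
    [1.8,-0.1,3.8],
    [2.5,-0.1,5.2],
    [3,-0.1,6.3]
  ],
  "turn": [
    [0,0,0],
    [0,0,0],
    [0,0,0],
    [0,0,0],
    [0,0,0]
  ]
}}

```text
clock: 22.22
position: [0.3854, -0.2561, 0.0321]
tool_rot: [-3.142, 0.434, 1.494]
force: [-0.1, 0.7, -3.0]
grip_width: 0.047
```

Emit:
{"api": "arm_command", "payload": {
  "gripper": [4.4,4.4],
  "slide": [
    [0.06,0,0.14],
    [0.06,0,0.14]
  ],
  "turn": [
    [0,0,0],
    [0,0,0]
  ]
}}

```text
clock: 22.48
position: [0.385, -0.2565, 0.0313]
tool_rot: [3.142, 0.435, 1.492]
force: [0.2, -0.2, -2.2]
grip_width: 0.0469
```

```bash
python3 -c "
from h import *
plan([.385,-.249,.044],85)"
```

```text
t 22.48 tcp [ 0.385  -0.2565  0.0313] grasp [ 0.3856 -0.2485  0.0485] F [ 0.2 -0.2 -2.2] w 0.0469 q [ 0.15  0.66  0.    2.28  1.21  0.46 -1.1 ]
slide [ 0.14 -0.07  0.43] norm 0.5 turn [ 0.2 -0.1  0.4] tilt err 24.94
```

Emit:
{"api": "arm_command", "payload": {
  "gripper": [4.4,4.4,4.4],
  "slide": [
    [0.08,0,0.18],
    [0.15,0,0.33],
    [0.15,0,0.33]
  ],
  "turn": [
    [0,0,0],
    [0,0,0],
    [0,0,0]
  ]
}}

```text
clock: 22.85
position: [0.3847, -0.2566, 0.0273]
tool_rot: [-3.141, 0.435, 1.49]
force: [-0.0, -0.8, -3.3]
grip_width: 0.0474
```

Emit:
{"api": "arm_command", "payload": {
  "gripper": [4.4,4.4],
  "slide": [
    [0.04,0,0.09],
    [0.04,0,0.09]
  ],
  "turn": [
    [0,0,0],
    [0,0,0]
  ]
}}

```text
clock: 23.1
position: [0.3847, -0.2566, 0.027]
tool_rot: [3.141, 0.436, 1.49]
force: [-4.0, 9.2, 23.0]
grip_width: 0.0469
```

Emit:
{"api": "arm_command", "payload": {
  "gripper": [5.2,6,6.8,6.8],
  "slide": [
    [0,0,0],
    [0,0,0],
    [0,0,0],
    [0,0,0]
  ],
  "turn": [
    [0,0,0],
    [0,0,0],
    [0,0,0],
    [0,0,0]
  ]
}}

```text
clock: 23.6
position: [0.3846, -0.2567, 0.0263]
tool_rot: [-3.141, 0.435, 1.49]
force: [1.1, -0.2, -0.1]
grip_width: 0.0679
```

Emit:
{"api": "arm_command", "payload": {
  "gripper": [6.8,6.8,6.8,6.8,6.8],
  "slide": [
    [-0.4,0,-0.9],
    [-1.3,0,-2.7],
    [-2.5,0,-5.4],
    [-3.8,0,-8.1],
    [-5,0,-10.5]
  ],
  "turn": [
    [0,0,0],
    [0,0,0],
    [0,0,0],
    [0,0,0],
    [0,0,0]
  ]
}}

```text
clock: 24.22
position: [0.3845, -0.2577, 0.1437]
tool_rot: [-3.141, 0.435, 1.49]
force: [0.4, -1.0, 0.1]
grip_width: 0.0682
```

```bash
python3 -c "
from h import *
plan([.48,-.22,.17],130)
f=vision.grab_frame('scene');cv2.imwrite('pics/p9.png',cv2.resize(f[120:260,240:440],(800,560)))"
```

```text
t 24.23 tcp [ 0.3845 -0.2577  0.1437] grasp [ 0.3851 -0.2497  0.1609] F [ 0.4 -1.   0.1] w 0.0682 q [ 0.25  0.4  -0.12  2.23  0.84  0.67 -0.65]
slide [ 3.2   9.78 -2.49] norm 10.6 turn [-18.8  -0.1 -40.4] tilt err 24.94
```

View pics/p9.png

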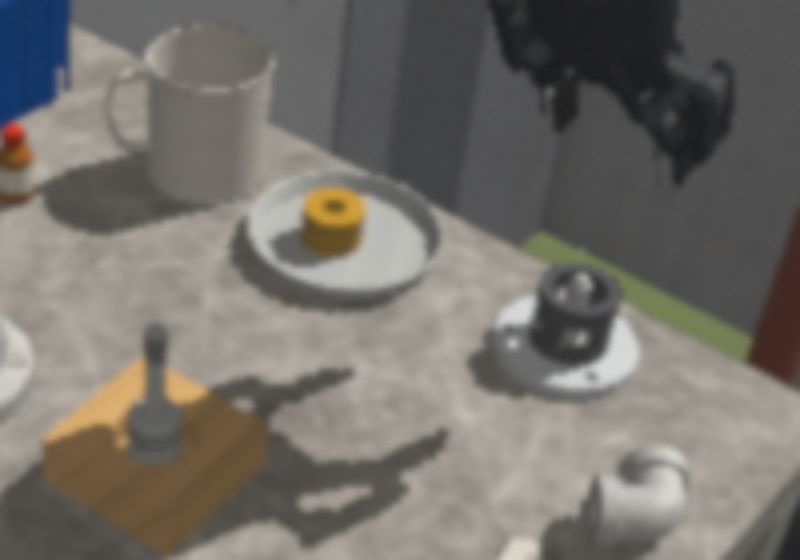

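The cage sits round the peg on its base; bush and plug unchanged. Heading back for the seat ring.

Emit:
{"api": "arm_command", "payload": {
  "gripper": [7.8,7.8,7.8,7.8,7.8],
  "slide": [
    [0.7,2,-0.6],
    [1.4,4,-1.2],
    [2.1,6,-1.7],
    [2.8,8,-2.2],
    [3.2,9.8,-2.5]
  ],
  "turn": [
    [-4,0,-8.5],
    [-8,0,-17],
    [-12,0,-25.5],
    [-15.8,0,-34],
    [-18.8,0,-40.4]
  ]
}}

```text
clock: 24.9
position: [0.4859, -0.2257, 0.1517]
tool_rot: [-3.141, 0.435, 2.273]
force: [0.6, 0.4, -0.7]
grip_width: 0.0779
```

```bash
python3 -c "
from h import *
plan([.515,-.10,.185],180)"
```

```text
t 24.9 tcp [ 0.4859 -0.2257  0.1517] grasp [ 0.4808 -0.2196  0.1689] F [ 0.6  0.4 -0.7] w 0.0779 q [ 0.33  0.39 -0.21  2.22  1.08  0.42 -0.14]
slide [ 5.85 10.95 -4.5 ] norm 13.2 turn [-21.   -0.1 -45.1] tilt err 24.94
```

Emit:
{"api": "arm_command", "payload": {
  "gripper": [7.8,7.8,7.8,7.8,7.8],
  "slide": [
    [1.2,2.2,-0.9],
    [2.3,4.4,-1.8],
    [3.5,6.6,-2.7],
    [4.7,8.8,-3.6],
    [5.8,11,-4.5]
  ],
  "turn": [
    [-4.2,0,-9],
    [-8.4,0,-18],
    [-12.6,0,-27],
    [-16.8,0,-36],
    [-21,0,-45.1]
  ]
}}

```text
clock: 25.52
position: [0.5237, -0.0998, 0.1681]
tool_rot: [-3.141, 0.435, 3.141]
force: [-0.4, -0.0, -0.3]
grip_width: 0.0783
```

```bash
python3 -c "
from h import *
plan([.535,.10,.18],180)"
```

```text
t 25.52 tcp [ 0.5237 -0.0998  0.1681] grasp [ 0.5157 -0.0998  0.1854] F [-0.4 -0.  -0.3] w 0.0783 q [ 0.63  0.38 -0.64  2.23  0.89  0.25  0.81]
slide [-1.51 19.98  1.29] norm 20.1 turn [-0.  -0.1 -0. ] tilt err 24.95
```

Emit:
{"api": "arm_command", "payload": {
  "gripper": [7.8,7.8,7.8,7.8],
  "slide": [
    [-0.4,5,0.3],
    [-0.8,10,0.6],
    [-1.1,15,1],
    [-1.5,20,1.3]
  ],
  "turn": [
    [0,0,0],
    [0,0,0],
    [0,0,0],
    [0,0,0]
  ]
}}

```text
clock: 26.02
position: [0.5443, 0.1004, 0.1625]
tool_rot: [-3.142, 0.436, 3.134]
force: [1.0, -0.2, 0.3]
grip_width: 0.0778
```

```bash
python3 -c "
from h import *
plan([.564,.263,.11],180)
plan([.564,.263,.056],180)"
```

```text
t 26.02 tcp [0.5443 0.1004 0.1625] grasp [0.5363 0.1004 0.1798] F [ 1.  -0.2  0.3] w 0.0778 q [-0.    0.39 -0.47  2.19  1.11  0.39  0.15]
slide [ 0.54 16.28  7.44] norm 17.9 turn [-0.2 -0.  -0.4] tilt err 24.96
t 26.02 tcp [0.5443 0.1004 0.1625] grasp [0.5363 0.1004 0.1798] F [ 1.  -0.2  0.3] w 0.0778 q [-0.    0.39 -0.47  2.19  1.11  0.39  0.15]
slide [ 2.82 16.28 12.34] norm 20.6 turn [-0.2 -0.  -0.4] tilt err 24.96
```

Emit:
{"api": "arm_command", "payload": {
  "gripper": [7.8,7.8,7.8,7.8,7.8],
  "slide": [
    [0.1,4.1,1.8],
    [0.3,8.2,3.7],
    [0.4,12.2,5.6],
    [0.5,16.3,7.4],
    [0.5,16.3,7.4]
  ],
  "turn": [
    [0,0,0],
    [0,0,0],
    [0,0,-0.4],
    [-0.2,0,-0.4],
    [-0.2,0,-0.4]
  ]
}}

```text
clock: 26.65
position: [0.5711, 0.265, 0.0917]
tool_rot: [3.14, 0.433, -3.138]
force: [0.3, -0.2, -0.2]
grip_width: 0.0781
```

```bash
python3 -c "
from h import *
plan([.565,.2625,.0572],180)"
```

```text
t 26.65 tcp [0.5711 0.265  0.0917] grasp [0.5631 0.265  0.109 ] F [ 0.3 -0.2 -0.2] w 0.0781 q [-0.33  0.63 -0.44  2.02  1.29  0.53 -0.23]
slide [ 2.   -0.26  4.78] norm 5.2 turn [ 0.2 -0.2  0.2] tilt err 24.81
```

Emit:
{"api": "arm_command", "payload": {
  "gripper": [7.8,7.8,7.8,7.8,7.8],
  "slide": [
    [0.5,-0.2,1.2],
    [1,-0.25,2.4],
    [1.5,-0.25,3.6],
    [2,-0.25,4.75],
    [2,-0.25,4.75]
  ],
  "turn": [
    [0.2,0,0.2],
    [0.2,-0.2,0.2],
    [0.2,-0.2,0.2],
    [0.2,-0.2,0.2],
    [0.2,-0.2,0.2]
  ]
}}

```text
clock: 27.28
position: [0.5737, 0.2584, 0.0413]
tool_rot: [-3.139, 0.438, 3.138]
force: [0.4, 0.2, 0.3]
grip_width: 0.0781
```

Run:
```python
from h import *
plan([.565,.2625,.0572],180)
f=vision.grab_frame('scene');cv2.imwrite('pics/p10.png',cv2.resize(f[220:320,90:230],(784,560),interpolation=cv2.INTER_CUBIC))
P=[[.565+dx,.2625+dy,z] for dy in(.039,-.039) for dx,z in((.008,.0405),(.005,.047),(.003,.053))]
print(((proj("scene",P)-[90,220])*5.6).round(0))
```

```text
t 27.27 tcp [0.5737 0.2584 0.0413] grasp [0.5656 0.2584 0.0585] F [0.4 0.2 0.3] w 0.0781 q [-0.37  0.72 -0.39  2.03  1.5   0.5  -0.44]
slide [0.11 0.41 0.09] norm 0.4 turn [-0.2  0.1 -0.2] tilt err 25.07
[[308. 363.]
 [308. 357.]
 [308. 349.]
 [491. 238.]
 [493. 231.]
 [494. 223.]]
```

View pics/p10.png

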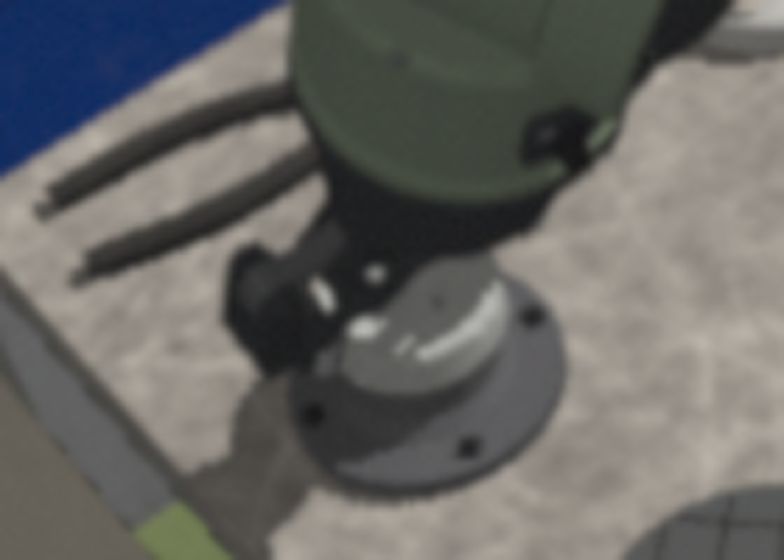

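The left fingertip is at crop (290,375), about level with the ring's lower half. I'll centre 4 mm in y, lower 1.5 mm and close.

Emit:
{"api": "arm_command", "payload": {
  "gripper": [7.8,7.2,6.6,6.2,5.9],
  "slide": [
    [0.06,0.4,0.13],
    [0.06,0.4,0.13],
    [0.06,0.4,0.13],
    [0.06,0.4,0.13],
    [0.06,0.4,0.13]
  ],
  "turn": [
    [-0.2,0,-0.2],
    [-0.2,0,-0.2],
    [-0.2,0,-0.2],
    [-0.2,0,-0.2],
    [-0.2,0,-0.2]
  ],
  "force": 60
}}

```text
clock: 27.95
position: [0.574, 0.2633, 0.0415]
tool_rot: [3.141, 0.44, -3.141]
force: [-11.9, -5.4, 22.7]
grip_width: 0.0622
```

Emit:
{"api": "arm_command", "payload": {
  "gripper": [5.9,5.9,5.9],
  "slide": [
    [0,0,0],
    [0,0,0],
    [0,0,0]
  ],
  "turn": [
    [0,0,0],
    [0,0,0],
    [0,0,0]
  ]
}}

```text
clock: 28.32
position: [0.574, 0.2633, 0.0416]
tool_rot: [3.141, 0.44, -3.141]
force: [-12.8, -4.4, 22.7]
grip_width: 0.0621
```

Emit:
{"api": "arm_command", "payload": {
  "gripper": [5.9,5.9,5.9],
  "slide": [
    [-0.2,0,-0.4],
    [-0.6,0,-1.4],
    [-0.6,0,-1.4]
  ],
  "turn": [
    [0,0,0],
    [0,0,0],
    [0,0,0]
  ]
}}

```text
clock: 28.7
position: [0.5737, 0.2634, 0.0562]
tool_rot: [3.14, 0.439, -3.142]
force: [1.3, 0.9, -3.5]
grip_width: 0.0615
```

Run:
```python
from h import *
plan([.53,.25,.14],200)
```

```text
t 28.7 tcp [0.5737 0.2634 0.0562] grasp [0.5656 0.2634 0.0734] F [ 1.3  0.9 -3.5] w 0.0615 q [-0.37  0.69 -0.4   2.03  1.44  0.51 -0.38]
slide [ 0.44 -1.06 -7.56] norm 7.6 turn [ -8.4   0.2 -18.1] tilt err 25.17
```

Emit:
{"api": "arm_command", "payload": {
  "gripper": [5.9,5.9],
  "slide": [
    [-1,0,-2.2],
    [-2,0,-4.3]
  ],
  "turn": [
    [0,0,0],
    [0,0,0]
  ]
}}

```text
clock: 28.95
position: [0.573, 0.2632, 0.1031]
tool_rot: [3.142, 0.438, -3.141]
force: [0.1, 0.3, -3.3]
grip_width: 0.0614
```

Run:
```python
from h import *
plan([.47,.258,.115],140)
```

```text
t 28.95 tcp [0.573  0.2632 0.1031] grasp [0.565  0.2632 0.1203] F [ 0.1  0.3 -3.3] w 0.0614 q [-0.34  0.61 -0.44  2.01  1.25  0.54 -0.19]
slide [ 9.   -1.02 -3.63] norm 9.8 turn [17.   0.1 36.3] tilt err 25.08
```

Emit:
{"api": "arm_command", "payload": {
  "gripper": [5.9,5.9,5.9,5.9],
  "slide": [
    [2.2,-0.3,-0.9],
    [4.5,-0.5,-1.8],
    [6.7,-0.8,-2.7],
    [9,-1,-3.6]
  ],
  "turn": [
    [4.2,0,9],
    [8.5,0,18.1],
    [12.8,0,27.2],
    [17,0.1,36.3]
  ]
}}

```text
clock: 29.45
position: [0.4756, 0.2532, 0.0972]
tool_rot: [3.141, 0.437, 2.437]
force: [0.1, 0.2, -3.2]
grip_width: 0.0616
```

Run:
```python
from h import *
plan([.391,.255,.075],118)
```

```text
t 29.45 tcp [0.4756 0.2532 0.0972] grasp [0.4695 0.2584 0.1144] F [ 0.1  0.2 -3.2] w 0.0616 q [-0.56  0.61 -0.41  2.02  0.98  0.84 -0.82]
slide [ 6.94 -5.64  1.1 ] norm 9.0 turn [ 9.2  0.  19.6] tilt err 25.04
```

Emit:
{"api": "arm_command", "payload": {
  "gripper": [5.9,5.9,5.9,5.9],
  "slide": [
    [2.3,-1.9,0.4],
    [4.6,-3.8,0.7],
    [6.9,-5.6,1.1],
    [6.9,-5.6,1.1]
  ],
  "turn": [
    [3,0,6.5],
    [6.1,0,13],
    [9.2,0,19.6],
    [9.2,0,19.6]
  ]
}}

```text
clock: 29.95
position: [0.3952, 0.2479, 0.0573]
tool_rot: [-3.139, 0.437, 2.066]
force: [1.0, -0.7, -3.5]
grip_width: 0.0614
```

Run:
```python
from h import *
plan([.391,.255,.055],118)
```

```text
t 29.95 tcp [0.3952 0.2479 0.0573] grasp [0.3914 0.255  0.0745] F [ 1.  -0.7 -3.5] w 0.0614 q [-0.67  0.68 -0.38  2.06  0.84  0.89 -1.2 ]
slide [ 0.85 -0.03  1.76] norm 1.9 turn [0.  0.  0.4] tilt err 25.03
```

Emit:
{"api": "arm_command", "payload": {
  "gripper": [5.9,5.9,5.9,5.9],
  "slide": [
    [0.4,0,0.9],
    [0.8,0,1.75],
    [0.9,0,1.95],
    [0.9,0,1.95]
  ],
  "turn": [
    [0,0,0],
    [0,0,0],
    [0,0,0],
    [0,0,0]
  ]
}}

```text
clock: 30.45
position: [0.3964, 0.2474, 0.0367]
tool_rot: [-3.141, 0.437, 2.065]
force: [-0.9, 0.3, -3.4]
grip_width: 0.0613
```

Emit:
{"api": "arm_command", "payload": {
  "gripper": [5.9,5.9],
  "slide": [
    [0.06,0,0.14],
    [0.06,0,0.14]
  ],
  "turn": [
    [0,0,0],
    [0,0,0]
  ]
}}

```text
clock: 30.7
position: [0.3964, 0.2475, 0.0354]
tool_rot: [-3.141, 0.437, 2.065]
force: [0.3, 0.0, -3.0]
grip_width: 0.0618
```

Emit:
{"api": "arm_command", "payload": {
  "gripper": [5.9,5.9,5.9],
  "slide": [
    [0.06,0,0.14],
    [0.1,0,0.22],
    [0.1,0,0.22]
  ],
  "turn": [
    [0,0,0],
    [0,0,0],
    [0,0,0]
  ]
}}

```text
clock: 31.08
position: [0.3964, 0.2475, 0.033]
tool_rot: [-3.141, 0.437, 2.065]
force: [-0.1, 0.4, -1.2]
grip_width: 0.0616
```

Emit:
{"api": "arm_command", "payload": {
  "gripper": [5.9,5.9],
  "slide": [
    [0.04,0,0.09],
    [0.04,0,0.09]
  ],
  "turn": [
    [0,0,0],
    [0,0,0]
  ]
}}

```text
clock: 31.32
position: [0.3964, 0.2474, 0.0327]
tool_rot: [3.141, 0.438, 2.065]
force: [-6.3, 0.5, 18.6]
grip_width: 0.0614
```

Contact at the expected height (TCP 0.0327 against 0.0326 predicted). Releasing.

Emit:
{"api": "arm_command", "payload": {
  "gripper": [6.4,7,7.8,7.8],
  "slide": [
    [0,0,0],
    [0,0,0],
    [0,0,0],
    [0,0,0]
  ],
  "turn": [
    [0,0,0],
    [0,0,0],
    [0,0,0],
    [0,0,0]
  ]
}}

```text
clock: 31.82
position: [0.3964, 0.2474, 0.0319]
tool_rot: [-3.141, 0.437, 2.065]
force: [-0.0, 0.3, 0.8]
grip_width: 0.0779
```

Emit:
{"api": "arm_command", "payload": {
  "gripper": [7.8,7.8,7.8,7.8,7.8],
  "slide": [
    [-0.4,0,-0.9],
    [-1.3,0,-2.7],
    [-2.5,0,-5.4],
    [-3.8,0,-8.1],
    [-5,0,-10.7]
  ],
  "turn": [
    [0,0,0],
    [0,0,0],
    [0,0,0],
    [0,0,0],
    [0,0,0]
  ]
}}

```text
clock: 32.45
position: [0.3963, 0.2473, 0.1517]
tool_rot: [-3.141, 0.437, 2.065]
force: [1.1, -0.2, 1.1]
grip_width: 0.0782
```

Emit:
{"api": "arm_command", "payload": {
  "gripper": [7.8,7.8,7.8,7.8],
  "slide": [
    [-1,3,-1],
    [-2,6,-2],
    [-3,9,-3],
    [-3,9,-3]
  ],
  "turn": [
    [0,0,0],
    [0,0,0],
    [0,0,0],
    [0,0,0]
  ]
}}

```text
clock: 32.95
position: [0.484, 0.2775, 0.191]
tool_rot: [3.14, 0.436, 2.063]
force: [-1.0, -0.8, -0.2]
grip_width: 0.078
```

Run:
```python
from h import *
plan([.391,.255,.055],118)
f=vision.grab_frame('scene');cv2.imwrite('pics/p11.png',cv2.resize(f[150:380,130:440],(800,594),interpolation=cv2.INTER_CUBIC))
P=[[.391,.255,.043],[.391,.255,.025],[.4985,.0018,.108],[.385,-.249,.052],[.642,.034,.077]]
print(((proj("scene",P)-[130,150])*800/310).round(0))
```

```text
t 32.95 tcp [0.484  0.2775 0.191 ] grasp [0.4802 0.2846 0.2082] F [-1.  -0.8 -0.2] w 0.078 q [-0.56  0.56 -0.42  1.78  0.67  1.16 -0.84]
slide [ 7.92 -9.28 13.2 ] norm 18.0 turn [ 0.2 -0.   0.2] tilt err 24.98
[[247. 457.]
 [249. 471.]
 [386. 134.]
 [656. 108.]
 [243. 105.]]
```

View pics/p11.png

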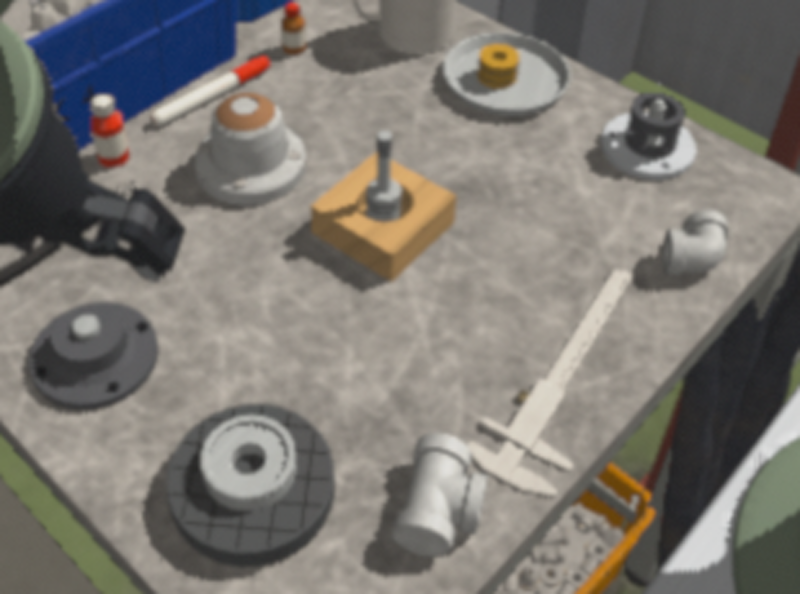

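The final picture shows all four parts seated. The seat ring's top is centred at (248,457), as predicted for the plate centre, and the bonnet is where it was. Handing in.

```bash
python3 -c "
from workcell import job_done
print(job_done())"
```

```text
the job is handed in; nothing more can be done
None
```

I stripped the stack from the top down and handed the job in at about 33 s on the robot's clock. The guide bush is in the dish, the plug head down in the holder's hole, the cage over the peg on its base, and the seat ring on the lapping plate. `job_done()` gives no verdict, so the result rests on my own checks.

- **Approach:** I kept the tool leaning 25° about the jaw axis because a hose hangs near the stack and might be solid. The parts stayed upright in the grip.
- **Placing:** I lowered each part in small steps until the wrist force rose, from 4 N for the plug to 26 N for the bush, then released it.
- **Final picture:** All four parts are upright in their places and the gripper is clear. The seat ring is within about 3 mm of the plate centre, and the bonnet is where it was to within the accuracy of the picture.
- **Bush position:** A picture taken just after release puts the bush about 5 mm from the dish centre.
- **What went wrong:** While carrying the bush, one transit target was out of reach and the tool tilt drifted from 25° to 19.5°. I corrected it before setting the bush down.
- **Disagreement:** The gripper read about 1–3 mm under each part's nominal diameter. No part slipped.

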